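# Stack the pencil tins and lower the dust hood

### The arm

A 6-joint arm with a two-finger parallel gripper is mounted at the origin on the work surface. World frame = base frame: x ahead of the robot, y to its left, z up, the work surface at z = 0. Lengths are in mm, angles in rad, forces in N, time in s.
With the tool pointing down it reaches from about 350 to 725 mm from the base axis. Payload 6 kg.
Tool frame: the origin (TCP) lies midway between the tips of the shut fingers; the grasp point (between the pads) lies pinch_z behind it (pinch_z is the distance from the TCP to the grasp point, in mm); z points along the fingers, y is the line along which they close (so a half turn about z gives the same grasp; the last joint's range is limited). The gripper opens to 85 mm and grips with 20 to 120 N. Pads are 22 mm wide; open, the fingers measure 114 mm over their backs; the gripper's body (76 mm by 85 mm) begins 54 mm behind the grasp point. The pads swing forward as they close: fully open they stand 13 mm farther back than shut.
Start: joints at [-0.919, 0.04, 0.085, 0, -1.615, -0.334], TCP at [187.495, -569.929, 231.261] pointing down, gripper open.
Joint ranges: [-2.56, 2.56], [-1.29, 2.01], [-1.08, 1.49], [-3.29, 1.98], [-2.81, -0.18], [-2.99, 2.99]. Speed limits (rad/s): [2.57, 2.57, 3.01, 3.14, 3.14, 3.14].

### API

Orientations are given as a unit quaternion [w, x, y, z].
In Python, from station import observe, grab_frame, close_job, cut_out, spot_point, pinch_z gives the robot as it stands.
- The arm moves only by the tool jog_arm, never from a script. Its argument "rows" is text: rows parted by semicolons, each of 4 numbers parted by spaces: the shift along the tool's x, y, z in units of 0.12 m (1.0 is 0.12 m), then the turn about the tool's z in units of 90 degrees (1.0 is 90 degrees). A call has 1 to 20 rows; each row is the pose to reach, as a shift and turn from the pose commanded when the call began, along the tool's axes at that moment; what a row does not reach only later rows make up. A row lasts 1/12 s, in which the tool goes at most 41.7 mm and 7.16 degrees, less where a joint would pass 70% of its speed; a pose out of reach is approached as far as the arm can. A call with a number of a shift or a turn outside -1 to 1 is refused whole. A call with a gripper value outside its range is refused whole. "claw" is the opening, from 0 (shut) to 1 (fully open), set as the call begins (left out, the last holds). The fingers move at their own pace and stop on an object; "squeeze" is the grip in N (left out, the last holds). Time passes only in rows, so rows that repeat a pose let the fingers close. It gives the time, the measured TCP pose, the force, the opening and the grip force at its end, in the units of the state.
- observe(): the state, without advancing time (a new reading comes with each control period).
- grab_frame(name): name is "scene" or "top"; returns a dict with "frame" (400x640x3 uint8, red, green, blue), "mtx" (3x3 intrinsics, pixels), "D" ([k1, k2, p1, p2, k3] as OpenCV has them; the pictures are not rectified), "pose" (4x4, takes a point from camera to world coordinates). Camera axes: x right, y up, looking along -z (the intrinsics and any distortion apply to the point x, -y, -z); pixel columns grow to the right and rows downward; lengths in mm; the calibration is good to about 2 mm. A picture is of the moment at which its call begins. There is no depth.
- close_job(): hands the job in; it is judged then, once.
Trained networks look in a picture, given as the dict that the camera call returned (one of the last four; its "shot" number tells which), for a name from the list of things; names that differ only in an ending like _2 or _b are one class to them, and where a whole thing is asked for, a point or a joint stands for the part that bears it (a point fixed in the world has none). Each returns a list of dicts, best first, with "p" (0 to 1); they miss things now and then, are a little off and sometimes report something else, mostly with a low value. They report only what shows in the picture. A call takes as long as a camera call. They do not tell look-alikes from the thing itself.
- cut_out(label, picture): "region" (400x640 bool, what is visible of it).
- spot_point(label, picture): "point" ([x, y, z] in mm, in world coordinates, good to about 4 mm: a listed point, or the origin of a listed thing).
The state is a dict: "time_s": time; "joint_pos": joint angles; "dq": joint speeds; "tau": joint torques, N m; "position": TCP position; "orientation": TCP orientation; "ft_force": force on the tool from outside, world axes, zero at the start; "moment": the same for the moment, N m; "finger_gap": opening from 0.0 (shut) to 1.0 (fully open); "gripper_force": force on a finger pad.
Only numpy, scipy, OpenCV 4.12 (cv2) and the standard library are available. Lean on these libraries where they do the work, as an engineer would, in place of code of your own. Each camera call takes 0.05 s, during which the arm holds its last target. There are 200 camera calls.

### The job

Under the clear hood, slide the first pencil tin straight back until it meets the two dowels, then add the two loose tins to make a column, the deeper one next and the flatter one on top. Set each down gently and square on the tin beneath, without dropping it or bearing down on it, and push its end back until it too meets the dowels. Then lower the hood by its knob all the way onto its stop without letting it fall; leave the other things on the table where they are.

Things in the scene. Friction and masses are not known exactly. Their poses are not given: they have to be found in the camera images.
- case: Fixed stock stand: beech board 290 x 200 x 18 mm. Origin: centre of its underside; x from the open front (to the robot's left) to the hinge. Near the hinge two upright dowels, 10 mm across, at y = -18 and +18 mm, rise 95 mm above the board from a clamped, adjustable stop bar. Where the stop is set is not given: its front is anywhere from x = +90 to +106 mm and must be felt (stiff beyond 60 N).
- hood (a joint): Hood angle, rad: 0 closed on its stop, 0.95 open limit. Clear shell 215 (x) x 180 x 130 mm high, 3 mm thick, 0.35 kg, open below, hinged at its back lower edge. It starts open (0.92 to 0.95), leaning over the tins: no room for an upright gripper; enter from the front, tool's back leaned 40 to 45 degrees to the front. Its hinge is a bit stiff: above 0.75 it stays, below 0.6 it falls shut if let go.
- hood_hinge (a point): Point on the hood's hinge line, in the middle of its width, fixed to the case at x = +125, z = +22 mm of the case's frame. The hinge line runs along the case's y. Same axes as the case.
- hood_knob (a point): Centre of the hood's round beech knob, 32 mm across, 18 mm thick, on a 12 mm stem square to the hood's front wall, 30 mm out from the wall. With the hood closed it lies 245 mm in front of the hinge line (case -x) and 40 mm above it. Pinched across its width (along the case's y), it turns between the pads as the hood swings.
- tin_base: First tin of the column, closed, flat, metal, 110 (x) x 58 (y) x 36 (z) mm, 0.26 kg, standing on the case's board below the hood, lengthwise to the case within 5 degrees, its +x end 5 to 35 mm short of the dowels. Origin: centre of its underside; x along its length, z up. Its y (within 6 mm of the board's middle line) sets the column's.
- tin_deep: The deeper loose tin, 110 (x) x 58 (y) x 36 (z) mm, closed, about 0.2 to 0.35 kg, lying flat on the table. Origin: centre of its underside; x along its length, z up. Goes second.
- tin_flat: The flatter loose tin, 110 (x) x 58 (y) x 28 (z) mm, closed, about 0.2 to 0.35 kg, lying flat on the table. Origin: centre of its underside; x along its length, z up. Goes on top.
- barrel_stand: Bystander: slotted beech stand 190 x 60 mm with five upright grey pencil barrels, 153 mm tall. Origin: centre of its underside, x along its length.
- enamel_tin: Bystander: round blue enamel tin, 89 mm across, 71 mm tall. Origin: centre of its underside.
- parts_tray: Bystander: shallow wooden tray 130 (x) x 85 (y) x 18 mm holding an orange cap, a steel clutch housing and a chrome end plug. Origin: centre of its underside.
There are look-alikes about, which are no part of the job. What is shaped like the tin_flat but black or blue is not meant.

How it is judged:
By the outcome, as a careful person would: the job done as asked, in the order asked, and still so for the second after the job is handed in, with the robot touching nothing.
It also fails if it takes over 72 s, if anything falls off the work surface, if the arm or the gripper's body presses on something with over 40 N, if the wrist force passes 120 N, or if a joint passes its speed limit or range.

## Working session

There is one attempt and no reset: what is moved stays moved. The work goes in short steps, Python scripts to look and compute and a tool call to move; the robot and the scene stay as the last step left them, time stands still between calls to the robot, and variables do not carry over. Pictures are saved under pics/ and viewed, at most 10 in all, crops included, and the job is handed in when it is done.

Besides the shell and the picture viewer there is one more tool, called after "Request:" as name(argument=value, ...) on one line, values as JSON. jog_arm: Moves the arm, as the interface text tells. Shifts and turns lie within -1 to 1; 1 stands for 0.12 m of shift or 90 degrees of turn. Its arguments: {"type":"object","properties":{"rows":{"type":"string"},"claw":{"type":"number"},"squeeze":{"type":"number"}},"required":["rows"]}

```bash
mkdir -p pics; ls
cat > h.py <<'E'
import numpy as np,cv2
from station import *
def save(pic,name): cv2.imwrite('pics/'+name,pic['frame'][:,:,::-1])
E
python3 - <<'E'
from h import *
print(pinch_z, observe())
for n in ('scene','top'):
    p=grab_frame(n); save(p,n+'0.png'); print(n,p['pose'].round(3).tolist(),p['mtx'].round(1).tolist(),p['D'])
    for l in ['case','hood','hood_hinge','hood_knob','tin_base','tin_deep','tin_flat','barrel_stand','enamel_tin','parts_tray']:
        try:
            print(l,[(round(d['p'],2),np.round(d['point'],0).tolist()) for d in spot_point(l,p)][:4])
        except Exception as e: print(l,e)
E
```

```text
pics
18.700000000000003 {'time_s': 0.0, 'joint_pos': array([-9.19304921e-01,  4.08066117e-02,  8.37778094e-02, -4.59869019e-04,
       -1.61549800e+00, -3.33714151e-01]), 'dq': array([ 0.0006906 ,  0.00073933,  0.00044954, -0.00014725,  0.00063896,
        0.00223622]), 'tau': array([-8.81397636e-05, -3.68217444e+01,  3.47415233e+01,  6.93217412e+00,
       -5.33006751e-03, -2.59485029e-05]), 'position': array([ 187.45004497, -569.61183363,  230.26439563]), 'orientation': array([-2.06787764e-04, -1.58230817e-01,  9.87401746e-01,  8.71002778e-04]), 'ft_force': array([ 0.18606388, -0.15250153,  0.65796272]), 'moment': array([-0.02108832, -0.0021516 ,  0.01359616]), 'gripper_force': 0.0, 'finger_gap': 0.9986508620174087}
scene [[-0.998, -0.056, 0.01, 583.341], [0.057, -0.95, 0.309, 479.75], [-0.008, 0.309, 0.951, 1491.891], [0.0, 0.0, 0.0, 1.0]] [[456.2, 0.0, 320.5], [0.0, 456.2, 199.4], [0.0, 0.0, 1.0]] [0.00871457 0.         0.         0.         0.        ]
case [(0.89, [533.0, -79.0, -1.0])]
hood it knows: barrel_stand, case, enamel_tin, hood_hinge, hood_knob, parts_tray, tin_base, 
[... 641 characters left out ...]
 [0.0, 361.1, 194.4], [0.0, 0.0, 1.0]] [-0.03784412  0.          0.          0.          0.        ]
case [(0.57, [532.0, -75.0, -1.0])]
hood it knows: barrel_stand, case, enamel_tin, hood_hinge, hood_knob, parts_tray, tin_base, tin_deep, tin_flat
hood_hinge []
hood_knob [(0.6, [534.0, -90.0, 242.0])]
tin_base [(0.69, [537.0, -92.0, 17.0]), (0.43, [642.0, 212.0, -0.0])]
tin_deep [(0.72, [452.0, 208.0, -1.0])]
tin_flat [(0.91, [641.0, 214.0, -3.0]), (0.8, [332.0, 320.0, 2.0]), (0.58, [690.0, 359.0, -3.0])]
barrel_stand [(0.82, [548.0, -454.0, -2.0]), (0.25, [450.0, 207.0, -2.0])]
enamel_tin [(0.71, [769.0, -10.0, -1.0])]
parts_tray [(0.87, [524.0, 438.0, -3.0]), (0.41, [534.0, -86.0, 242.0])]
```

View pics/scene0.png

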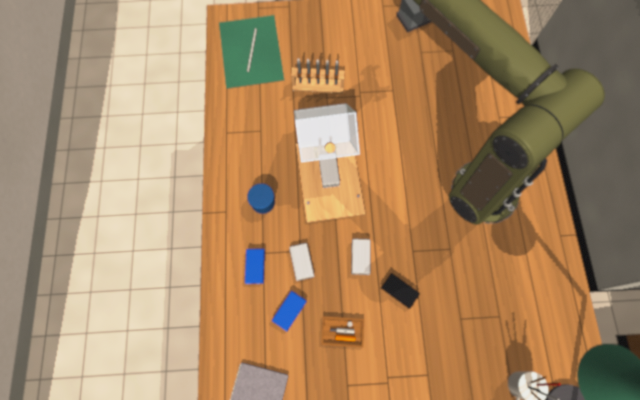

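View pics/top0.png

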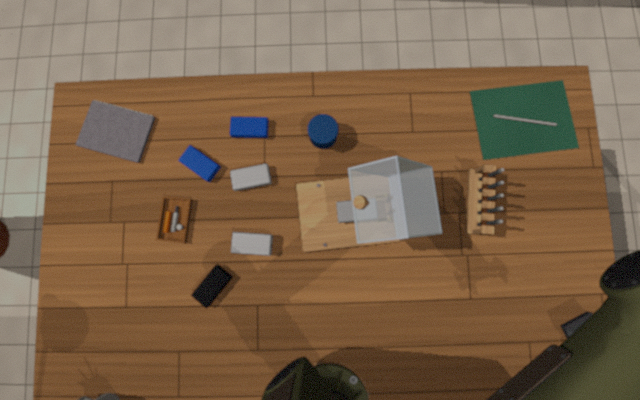

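Scene view: the base tin is at (330,172) under the hood, the knob at (330,147), and the two white tins at (361,257) and (302,261). The blue and black ones are look-alikes. Next I fit precise poses from the masks.

```bash
cat >> h.py <<'E'
def proj(P,pic):
    P=np.asarray(P,float); T=np.linalg.inv(pic['pose']); c=P@T[:3,:3].T+T[:3,3]
    c=c*[1,-1,-1]
    return cv2.projectPoints(c.reshape(-1,1,3),np.zeros(3),np.zeros(3),np.array(pic['mtx'],float),np.array(pic['D'],float))[0].reshape(-1,2)
def ray(uv,pic,z):
    n=cv2.undistortPoints(np.array(uv,float).reshape(-1,1,2),np.array(pic['mtx'],float),np.array(pic['D'],float)).reshape(-1,2)
    d=np.c_[n[:,0],-n[:,1],-np.ones(len(n))]@pic['pose'][:3,:3].T; o=pic['pose'][:3,3]
    return o+d*((z-o[2])/d[:,2])[:,None]
def box(x,y,a,L,W,z0,z1):
    c,s=np.cos(a),np.sin(a)
    return np.array([[x+c*i*L/2-s*j*W/2,y+s*i*L/2+c*j*W/2,z] for i in(-1,1) for j in(-1,1) for z in(z0,z1)])
def sil(P,pic):
    S=4;m=np.zeros((400*S,640*S),np.uint8)
    cv2.fillConvexPoly(m,cv2.convexHull(((proj(P,pic)+.5)*S).round().astype(np.int32)),255)
    return cv2.resize(m,(640,400),interpolation=cv2.INTER_AREA)/255.
def fit(masks,pics,x,y,a,L,W,z0,z1):
    from scipy.optimize import minimize
    def f(v):
        e=0
        for m,p in zip(masks,pics):
            s=sil(box(v[0],v[1],v[2]/50,L,W,z0,z1),p); e+=1-np.minimum(s,m).sum()/np.maximum(s,m).sum()
        return e/len(pics)
    r=min((minimize(f,[x,y,(a+d)*50],method='Nelder-Mead',options=dict(initial_simplex=[[x,y,(a+d)*50],[x+8,y,(a+d)*50],[x,y+8,(a+d)*50],[x,y,(a+d)*50+6]])) for d in(-.1,.1)),key=lambda r:r.fun)
    return r.x[0].round(1),r.x[1].round(1),round(r.x[2]/50,3),round(r.fun,3)
E
python3 - <<'E'
from h import *
ps=[grab_frame('scene'),grab_frame('top')]
M={}
for l in('tin_deep','tin_flat','tin_base','case'):
    M[l]=[next(iter(cut_out(l,p)),None) for p in ps]
    print(l,[(round(d['p'],2),int(d['region'].sum())) if d else None for d in M[l]])
np.savez('m.npz',**{l+str(i):d['region'] for l in M for i,d in enumerate(M[l]) if d})
for l,x,y in(('tin_deep',449,206),('tin_flat',641,212)):
    m=[d['region'].astype(float) for d in M[l]]
    for h in(28,36):
        print(l,h,fit(m,ps,x,y,1.57,110,58,0,h),[fit(m[i:i+1],ps[i:i+1],x,y,1.57,110,58,0,h) for i in(0,1)])
m=[d['region'].astype(float) for d in M['tin_base']]
print('base',fit(m,ps,534,-93,-1.57,110,58,18,54),[fit(m[i:i+1],ps[i:i+1],534,-93,-1.57,110,58,18,54) for i in(0,1)])
for i,p in enumerate(ps):
    ys,xs=np.where(M['case'][i]['region']); q=np.c_[xs,ys].astype(np.float32)
    h=cv2.approxPolyDP(cv2.convexHull(q),4,True).reshape(-1,2); print('case hull',h.tolist(),ray(h,p,18).round(0).tolist())
# crop of the case, both views
a=ps[0]['frame'][80:240,270:400];b=ps[1]['frame'][130:270,280:460]
A=cv2.resize(a,None,fx=3.2,fy=3.2,interpolation=cv2.INTER_CUBIC);B=cv2.resize(b,None,fx=2.1,fy=2.1,interpolation=cv2.INTER_CUBIC)
H=max(A.shape[0],B.shape[0]);C=np.zeros((H,A.shape[1]+B.shape[1],3),np.uint8);C[:A.shape[0],:A.shape[1]]=A;C[:B.shape[0],A.shape[1]:]=B
cv2.imwrite('pics/crop.png',C[:,:,::-1]);print(C.shape)
E
```

```text
tin_deep [(0.98, 667), (0.65, 889)]
tin_flat [(0.87, 689), (0.84, 940)]
tin_base [(0.69, 492), (0.87, 359)]
case [(0.57, 6070), (0.97, 10122)]
tin_deep 28 (np.float64(449.4), np.float64(204.5), np.float64(1.473), np.float64(0.071)) [(np.float64(451.0), np.float64(202.9), np.float64(1.492), np.float64(0.043)), (np.float64(448.3), np.float64(206.2), np.float64(1.469), np.float64(0.057))]
tin_deep 36 (np.float64(449.8), np.float64(204.7), np.float64(1.471), np.float64(0.064)) [(np.float64(451.1), np.float64(204.2), np.float64(1.491), np.float64(0.034)), (np.float64(448.3), np.float64(205.0), np.float64(1.475), np.float64(0.048))]
tin_flat 28 (np.float64(641.0), np.float64(212.0), np.float64(1.47), np.float64(1.0)) [(np.float64(641.0), np.float64(212.0), np.float64(1.47), np.float64(1.0)), (np.float64(641.0), np.float64(212.0), np.float64(1.47), np.float64(1.0))]
tin_flat 36 (np.float64(641.0), np.float64(212.0), np.float64(1.47), np.float64(1.0)) [(np.float64(641.0), np.float64(212.0), np.float64(1.47), np.float64(1.0)), (np.float64(641.0), np.float64(212.0), np.float64(1.47), np.float64(1.0))]
base (np.float64(533.8), np.float64(-92.0), np.float64(-1.505), np.float64(0.401)) [(np.float64(534.1), np.float64(-90.1), np.float64(-1.505), np.float64(0.195)), (np.float64(534.2), np.float64(-91.0), np.float64(-1.417), np.float64(0.601))]
case hull [[362.0, 214.0], [307.0, 221.0], [295.0, 111.0], [346.0, 104.0], [355.0, 112.0]] [[432.0, 61.0, 18.0], [617.0, 75.0, 18.0], [641.0, -340.0, 18.0], [455.0, -357.0, 18.0], [424.0, -323.0, 18.0]]
case hull [[441.0, 233.0], [305.0, 252.0], [297.0, 184.0], [395.0, 156.0], [424.0, 163.0], [432.0, 169.0]] [[462.0, -335.0, 18.0], [420.0, 53.0, 18.0], [616.0, 72.0, 18.0], [691.0, -216.0, 18.0], [667.0, -300.0, 18.0], [649.0, -322.0, 18.0]]
(512, 794, 3)
```

View pics/crop.png

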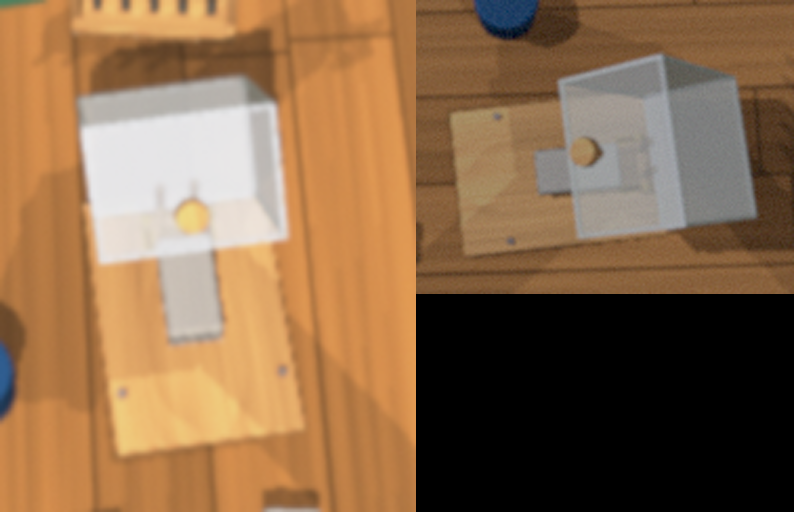

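```bash
cat > f.py <<'E'
from h import *
from scipy.optimize import minimize
ps=[grab_frame('scene'),grab_frame('top')]
Z=np.load('m.npz')
W=[np.zeros((400,640)),np.zeros((400,640))]
W[0][166:]=1; W[1][:,:346]=1
def fitw(ms,idx,win,v0,dims,z0,z1):
    def f(v):
        e=0
        for m,i in zip(ms,idx):
            s=sil(box(v[0],v[1],v[2]/50,*dims,z0,z1),ps[i]); w=win[i]
            e+=(abs(s-m)*w).sum()/(m*w).sum()
        return e/len(idx)
    v0=np.array([v0[0],v0[1],v0[2]*50]); S=np.array([v0,v0+[8,0,0],v0+[0,8,0],v0+[0,0,4]])
    r=minimize(f,v0,method='Nelder-Mead',options=dict(initial_simplex=S)); return r.x[0].round(1),r.x[1].round(1),round(np.degrees(r.x[2]/50),2),round(r.fun,3)
for idx in([0],[1],[0,1]):
    print('case',idx,fitw([Z['case%d'%i].astype(float) for i in idx],idx,W,(533,-77,-1.5),(290,200),0,18))
W2=[np.zeros((400,640)),np.zeros((400,640))]
W2[0][160:]=1; W2[1][:,:348]=1
for idx in([0],[1],[0,1]):
    print('base',idx,fitw([Z['tin_base%d'%i].astype(float) for i in idx],idx,W2,(533,-92,-1.5),(110,58),18,54))
ms=[]
for p in ps:
    c=proj([[641,212,14]],p)[0].round().astype(int)
    ms.append(next(d['region'] for d in cut_out('tin_flat',p) if d['region'][c[1],c[0]]).astype(float))
W3=[np.ones((400,640))]*2
for idx in([0],[1],[0,1]):
  for h in (28,36): print('flat',h,idx,fitw([ms[i] for i in idx],idx,W3,(641,212,1.57+.17),(110,58),0,h))
k=[]
for p in ps:
    for l in('hood_knob','hood_hinge','case'): print(l,[d['point'] for d in spot_point(l,p)][:1])
E
python3 f.py
```

```text
case [0] (np.float64(534.1), np.float64(-78.8), np.float64(-84.29), np.float64(0.171))
case [1] (np.float64(532.1), np.float64(-77.6), np.float64(-85.34), np.float64(0.078))
case [0, 1] (np.float64(533.3), np.float64(-78.7), np.float64(-84.6), np.float64(0.129))
base [0] (np.float64(534.9), np.float64(-100.0), np.float64(-85.67), np.float64(0.042))
base [1] (np.float64(531.7), np.float64(-96.4), np.float64(-86.89), np.float64(0.05))
base [0, 1] (np.float64(533.5), np.float64(-96.3), np.float64(-84.75), np.float64(0.069))
flat 28 [0] (np.float64(643.8), np.float64(210.0), np.float64(100.91), np.float64(0.075))
flat 36 [0] (np.float64(642.9), np.float64(211.4), np.float64(100.35), np.float64(0.087))
flat 28 [1] (np.float64(641.3), np.float64(207.4), np.float64(99.8), np.float64(0.061))
flat 36 [1] (np.float64(640.2), np.float64(206.0), np.float64(99.16), np.float64(0.058))
flat 28 [0, 1] (np.float64(642.3), np.float64(208.8), np.float64(99.07), np.float64(0.083))
flat 36 [0, 1] (np.float64(641.9), np.float64(208.1), np.float64(99.3), np.float64(0.105))
hood_knob []
hood_hinge [[541.1, -201.2, 24.1]]
case [[530.3, -76.0, 0.7]]
hood_knob [[532.6, -88.2, 244.1]]
hood_hinge [[640.6, 212.2, -2.1]]
case [[533.6, -74.5, 2.9]]
```

Measured: case centre about (533,-78) with its x axis at -85°, and the base tin's front end near case x = -35. The wrist can only yaw. So my plan is to push with the back of an open finger, which reaches past the gripper body, and to place each tin held near its front end. Moving now around the robot side of the hood.

Request:
jog_arm(rows="-0.65 0.84 0 0;-0.65 0.84 0 0;-0.65 0.84 0 0;-0.65 0.84 0 0", claw=1, squeeze=60)

```text
time_s: 2.33
position: [231.7, -446.0, 232.2]
orientation: [0.001, -0.16, 0.987, -0.0]
ft_force: [0.2, -2.0, 0.5]
finger_gap: 1.0
gripper_force: 0.0
```

Request:
jog_arm(rows="-0.65 0.84 0 0;-0.65 0.84 0 0;-0.65 0.84 0 0;-0.65 0.84 0 0")

```text
time_s: 2.67
position: [274.9, -325.5, 232.1]
orientation: [0.002, -0.161, 0.987, -0.0]
ft_force: [0.3, -2.7, 1.1]
finger_gap: 0.998
gripper_force: 0.0
```

```bash
cat > go.py <<'E'
# usage: go.py x y z psi_y(deg)  -> units; case frame: go.py c xc yc z psi_case(0: tool y along case y, -90: tool -y leads to case +x)
import sys; from h import *
from scipy.spatial.transform import Rotation as R
a=sys.argv[1:]; o=observe()
C0=np.array([532.8,-77.5]); th=np.radians(-85.0); ex=np.array([np.cos(th),np.sin(th)]); ey=np.array([-ex[1],ex[0]])
w,x,y,z=o['orientation']; Rm=R.from_quat([x,y,z,w]).as_matrix()
psi=np.degrees(np.arctan2(Rm[1,1],Rm[0,1]))
p=o['position']; d=p[:2]-C0
print('t',round(o['time_s'],2),'pos',p.round(1),'psi',psi.round(2),'case',(d@ex).round(1),(d@ey).round(1),'F',o['ft_force'].round(1),'gap',round(o['finger_gap'],3),'gf',round(o['gripper_force'],1),'tiltz',Rm[:,2].round(3),'j',np.round(o['joint_pos'],2))
if a:
    if a[0]=='c':
        v=list(map(float,a[1:])); t=C0+v[0]*ex+v[1]*ey; T=np.array([t[0],t[1],v[2]]); ps=v[3]+185
    else: v=list(map(float,a)); T=np.array(v[:3]); ps=v[3]
    t=Rm.T@(T-p)/120; dt=-((ps-psi+180)%360-180)/90
    print('target',T.round(1),'units',t.round(3),'turn',dt.round(3))
E
python3 go.py 400 30 230 95
```

```text
t 2.67 pos [ 274.9 -325.5  232.1] psi 108.57 case 224.5 -278.6 F [ 0.3 -2.7  1.1] gap 0.998 gf 0.0 tiltz [ 0.003 -0.    -1.   ] j [-0.39 -0.44 -0.33 -0.   -1.68 -0.86]
target [400.  30. 230.] units [-1.932  2.476  0.021] turn 0.151
```

Request:
jog_arm(rows="-0.65 0.84 0 0;-0.65 0.84 0 0;-0.65 0.84 0 0;-0.65 0.84 0 0")

```text
time_s: 3.0
position: [317.6, -204.3, 231.6]
orientation: [0.001, -0.163, 0.987, 0.001]
ft_force: [0.5, -0.7, -0.3]
finger_gap: 1.003
gripper_force: 0.0
```

Request:
jog_arm(rows="-0.65 0.84 0 0;-0.65 0.84 0 0;-0.65 0.84 0 0;-0.65 0.84 0 0")

```text
time_s: 3.33
position: [359.2, -84.1, 230.9]
orientation: [0.0, -0.162, 0.987, 0.001]
ft_force: [0.1, -1.2, -0.4]
finger_gap: 0.998
gripper_force: 0.0
```

Request:
jog_arm(rows="-0.65 0.84 0 0;-0.65 0.84 0 0.08;-0.65 0.84 0 0.15;-0.65 0.84 0 0.15")

```text
time_s: 3.67
position: [401.1, 34.0, 230.8]
orientation: [-0.0, -0.039, 0.999, 0.0]
ft_force: [-1.3, -0.8, -0.3]
finger_gap: 1.002
gripper_force: 0.0
```

```bash
python3 go.py c -112 -1 26 -90
```

```text
t 3.67 pos [401.1  34.  230.8] psi 94.51 case -122.6 -121.5 F [-1.3 -0.8 -0.3] gap 1.002 gf 0.0 tiltz [-0.001  0.001 -1.   ] j [ 0.59 -0.51 -0.37 -0.   -1.71 -2.09]
target [522.  34.  26.] units [-1.006 -0.081  1.706] turn -0.005
```

Request:
jog_arm(rows="-0.5 -0.04 0.2 0;-1 -0.08 0.7 0;-1 -0.08 0.85 0;-1 -0.08 0.85 0")

```text
time_s: 4.0
position: [522.2, 31.0, 127.3]
orientation: [-0.0, -0.041, 0.999, 0.0]
ft_force: [0.7, 0.8, -0.1]
finger_gap: 1.002
gripper_force: 0.0
```

Request:
jog_arm(rows="0 0 0.4 0;0 0 0.7 0;0 0 0.86 0;0 0 0.86 0;0 0 0.86 0")

```text
time_s: 4.42
position: [520.7, 30.5, 26.0]
orientation: [-0.001, -0.041, 0.999, -0.001]
ft_force: [0.3, -0.2, 1.1]
finger_gap: 1.0
gripper_force: 0.0
```

```bash
python3 go.py c -95 -1 26 -90
python3 - <<'E'
from h import *
p=grab_frame('scene'); a=p['frame'][60:240,230:470]; cv2.imwrite('pics/push1.png',cv2.resize(a,None,fx=3.2,fy=3.2,interpolation=cv2.INTER_CUBIC)[:,:,::-1])
E
```

```text
t 4.42 pos [520.7  30.5  26. ] psi 94.73 case -108.6 -2.6 F [ 0.3 -0.2  1.1] gap 1.0 gf 0.0 tiltz [-0.001 -0.001 -1.   ] j [ 0.45 -0.09 -0.43  0.   -1.24 -1.93]
target [523.5  17.1  26. ] units [-0.014 -0.114  0.   ] turn -0.003
```

View pics/push1.png

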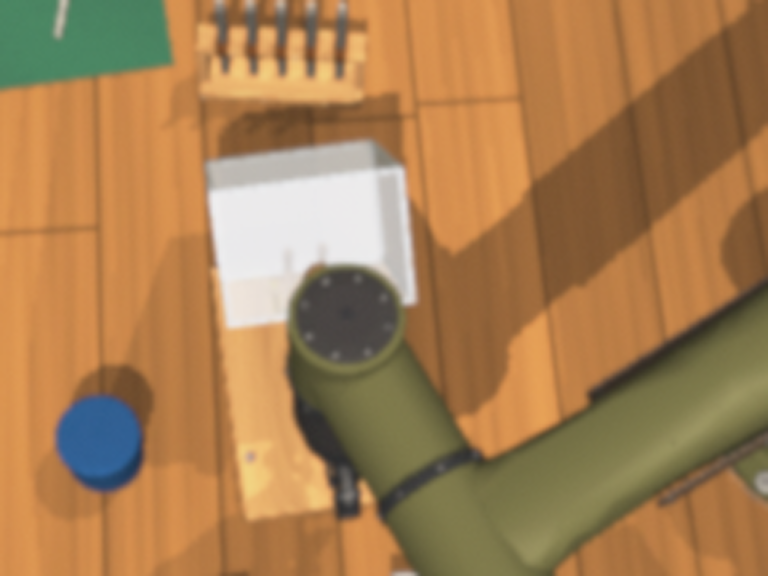

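The wrist cap (about 50 mm radius) at (347,320) is near the knob, with the forearm well clear on the front side. Pushing the base tin.

Request:
jog_arm(rows="-0.01 -0.06 0 0;-0.01 -0.11 0 0;-0.01 -0.14 0 0;-0.01 -0.17 0 0;-0.01 -0.2 0 0;-0.01 -0.22 0 0")

```text
time_s: 4.97
position: [525.0, 4.9, 27.2]
orientation: [0.001, -0.041, 0.999, 0.001]
ft_force: [-0.7, 3.6, 4.6]
finger_gap: 1.003
gripper_force: 2.6
```

```bash
python3 go.py c -72 -1 26 -90
```

```text
t 4.97 pos [525.    4.9  27.2] psi 94.72 case -82.8 -0.6 F [-0.7  3.6  4.6] gap 1.003 gf 2.6 tiltz [ 0.002  0.001 -1.   ] j [ 0.39 -0.09 -0.42 -0.   -1.24 -1.88]
target [525.5  -5.9  26. ] units [ 0.003 -0.09   0.01 ] turn -0.003
```

Request:
jog_arm(rows="0 -0.015 0 0;0 -0.03 0 0;0 -0.045 0 0;0 -0.06 0 0")

```text
time_s: 5.3
position: [525.2, -2.1, 26.6]
orientation: [0.001, -0.041, 0.999, 0.0]
ft_force: [-0.4, 5.4, 5.3]
finger_gap: 0.999
gripper_force: 2.8
```

Request:
jog_arm(rows="0 -0.012 0 0;0 -0.024 0 0;0 -0.036 0 0")

```text
time_s: 5.55
position: [525.6, -6.4, 26.6]
orientation: [0.001, -0.041, 0.999, 0.0]
ft_force: [-0.2, 5.4, 5.8]
finger_gap: 1.001
gripper_force: 2.8
```

Request:
jog_arm(rows="0 -0.012 0 0;0 -0.024 0 0;0 -0.036 0 0")

```text
time_s: 5.8
position: [526.0, -10.7, 26.6]
orientation: [0.001, -0.041, 0.999, 0.0]
ft_force: [-0.1, 5.4, 5.4]
finger_gap: 0.997
gripper_force: 2.9
```

```bash
python3 go.py
python3 - <<'E'
from h import *
p=grab_frame('top'); a=p['frame'][120:270,280:480]; cv2.imwrite('pics/push2.png',cv2.resize(a,None,fx=4,fy=4,interpolation=cv2.INTER_CUBIC)[:,:,::-1])
E
```

```text
t 5.8 pos [526.  -10.7  26.6] psi 94.74 case -67.1 -1.0 F [-0.1  5.4  5.4] gap 0.997 gf 2.9 tiltz [ 0.001  0.001 -1.   ] j [ 0.36 -0.09 -0.42 -0.   -1.24 -1.85]
```

View pics/push2.png

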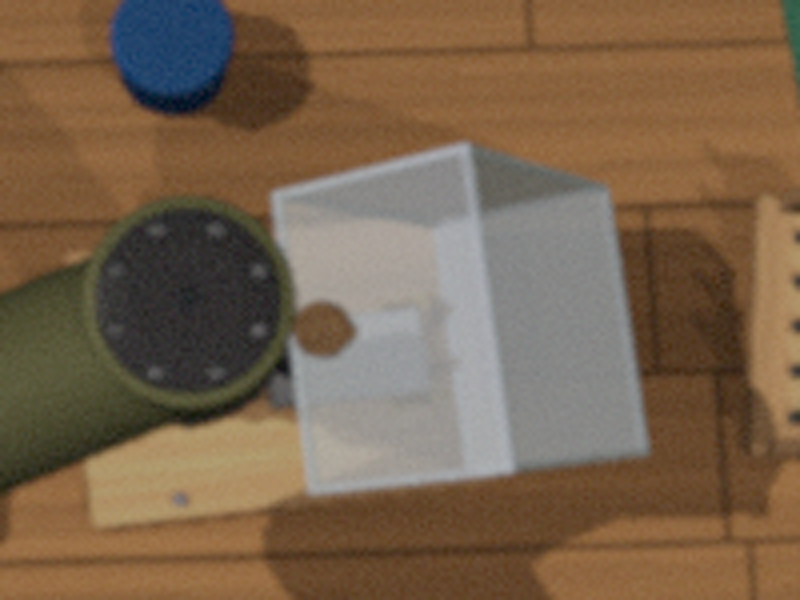

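The tin's back edge is at (425,350), a few mm from the stop and dowels at (437,350). The finger is at (283,385). Continuing.

Request:
jog_arm(rows="0 -0.01 0 0;0 -0.02 0 0;0 -0.03 0 0")

```text
time_s: 6.1
position: [526.1, -11.8, 26.6]
orientation: [0.001, -0.041, 0.999, 0.002]
ft_force: [-6.3, 21.5, 10.4]
finger_gap: 1.003
gripper_force: 11.1
```

Request:
jog_arm(rows="0 -0.01 0 0;0 -0.02 0 0;0 -0.02 0 0")

```text
time_s: 6.35
position: [526.2, -12.0, 26.8]
orientation: [0.001, -0.042, 0.999, 0.004]
ft_force: [-7.9, 26.3, 11.6]
finger_gap: 0.999
gripper_force: 13.7
```

Base tin has met the dowels: the finger stopped at 26 N. Now I retreat and touch off the deep tin's front end the same way, to learn where its end is relative to the tool.

Request:
jog_arm(rows="0 0.2 0 0;0 0.4 -0.2 0;0 0.7 -0.5 0;0 1 -0.6 0;0 1 -0.6 0")

```text
time_s: 6.77
position: [517.1, 106.2, 101.6]
orientation: [0.002, -0.042, 0.999, 0.001]
ft_force: [1.6, -0.7, 0.5]
finger_gap: 0.999
gripper_force: 0.0
```

Request:
jog_arm(rows="0.25 1 0 0.06;0.25 1 0 0.11;0.25 1 0 0.11;0.25 1 0 0.11")

```text
time_s: 7.1
position: [474.2, 223.5, 96.8]
orientation: [-0.001, 0.043, 0.999, -0.0]
ft_force: [1.2, -1.2, -0.3]
finger_gap: 1.003
gripper_force: 0.0
```

```bash
python3 go.py 462 328 9 84.4; sed -i "s/^Z=.*/Z={f'tin_base{i}':cut_out('tin_base',p)[0]['region'] for i,p in enumerate(ps)}/; /^for idx/,\$d" f.py
cat >> f.py <<'E'
W2=[np.zeros((400,640)),np.zeros((400,640))]
W2[0][160:]=1; W2[1][:,:352]=1
for m,w in zip(Z.values(),W2): print((m*w).sum())
for idx in([0],[1]):
    print('base',idx,fitw([Z['tin_base%d'%i].astype(float) for i in idx],idx,W2,(535,-119,-1.4835),(110,58),18,54))
E
sed -i "/^W\[0\]/,\$!b" f.py; python3 f.py
```

```text
t 7.1 pos [474.2 223.5  96.8] psi 85.04 case -305.0 -32.2 F [ 1.2 -1.2 -0.3] gap 1.003 gf 0.0 tiltz [-0.002 -0.001 -1.   ] j [ 0.82 -0.14 -0.33 -0.   -1.38 -2.48]
target [462. 328.   9.] units [0.175 0.86  0.731] turn 0.007
364.0
46.0
base [0] (np.float64(536.3), np.float64(-123.3), np.float64(-86.15), np.float64(0.046))
base [1] (np.float64(540.3), np.float64(-145.7), np.float64(-69.72), np.float64(1.0))
```

Request:
jog_arm(rows="0.09 0.34 0 0;0.17 0.68 0 0;0.17 0.86 0.2 0;0.17 0.86 0.5 0;0.17 0.86 0.73 0;0.17 0.86 0.73 0")

```text
time_s: 7.8
position: [462.7, 320.1, 3.1]
orientation: [-0.004, 0.047, 0.999, -0.004]
ft_force: [-0.8, -0.6, -1.6]
finger_gap: 1.001
gripper_force: 0.0
```

Request:
jog_arm(rows="0 -0.06 0 0;0 -0.08 0 0;0 -0.095 0 0;0 -0.11 0 0")

```text
time_s: 8.13
position: [465.6, 311.9, 13.3]
orientation: [0.002, 0.046, 0.999, 0.002]
ft_force: [0.7, 2.6, 1.5]
finger_gap: 0.998
gripper_force: 1.6
```

Request:
jog_arm(rows="0 -0.012 0 0;0 -0.024 0 0")

```text
time_s: 8.3
position: [465.3, 309.8, 13.1]
orientation: [0.002, 0.045, 0.999, 0.002]
ft_force: [0.7, 5.3, 4.9]
finger_gap: 1.002
gripper_force: 3.5
```

```bash
python3 go.py
```

```text
t 8.3 pos [465.3 309.8  13.1] psi 84.84 case -391.7 -33.4 F [0.7 5.3 4.9] gap 1.002 gf 3.5 tiltz [ 0.004  0.004 -1.   ] j [ 0.95  0.01 -0.35  0.   -1.21 -2.61]
```

Request:
jog_arm(rows="0 0.1 -0.2 0;0 0 -0.54 -0.08;0.02 -0.2 -0.54 -0.16;0.05 -0.46 -0.54 -0.24;0.05 -0.46 -0.54 -0.32;0.05 -0.46 -0.54 -0.4;0.05 -0.46 -0.54 -0.48;0.05 -0.46 -0.54 -0.56;0.05 -0.46 -0.54 -0.64;0.05 -0.46 -0.54 -0.72;0.05 -0.46 -0.54 -0.8;0.05 -0.46 -0.54 -0.88;0.05 -0.46 -0.54 -0.96;0.05 -0.46 -0.54 -0.998;0.05 -0.46 -0.54 -0.998")

```text
time_s: 9.55
position: [452.7, 253.4, 75.2]
orientation: [-0.001, -0.674, 0.739, -0.0]
ft_force: [0.7, 0.1, 0.5]
finger_gap: 1.0
gripper_force: 0.0
```

```bash
python3 go.py 454.8 255.5 2 174.6
cat > v.py <<'E'
import sys; from h import *
n,x0,y0,x1,y1,s,out=sys.argv[1],*map(int,sys.argv[2:6]),float(sys.argv[6]),sys.argv[7]
p=grab_frame(n); cv2.imwrite('pics/'+out,cv2.resize(p['frame'][y0:y1,x0:x1],None,fx=s,fy=s,interpolation=cv2.INTER_CUBIC)[:,:,::-1])
E
python3 - <<'E'
from h import *
p=grab_frame('scene')
c=proj([[450,204,18]],p)[0].round().astype(int)
for d in cut_out('tin_deep',p)[:2]:
    print(d['p'],d['region'].sum(),d['region'][c[1],c[0]],fit([d['region'].astype(float)],[p],449,202,1.47,110,58,0,36))
E
```

```text
t 9.55 pos [452.7 253.4  75.2] psi 174.75 case -336.6 -51.0 F [0.7 0.1 0.5] gap 1.0 gf 0.0 tiltz [-0.001 -0.001 -1.   ] j [ 0.9  -0.14 -0.37 -0.   -1.34 -0.99]
target [454.8 255.5   2. ] units [-0.02  -0.016  0.61 ] turn 0.002
```

Request:
jog_arm(rows="-0.02 -0.016 0.3 0;-0.02 -0.016 0.5 0;-0.02 -0.016 0.61 0;-0.02 -0.016 0.61 0;-0.02 -0.016 0.61 0")

```text
time_s: 10.07
position: [455.0, 255.6, 1.9]
orientation: [-0.001, -0.673, 0.74, -0.0]
ft_force: [-0.8, 0.1, 0.4]
finger_gap: 1.003
gripper_force: 0.0
```

Request:
jog_arm(rows="0 0 0 0;0 0 0 0;0 0 0 0;0 0 0 0;0 0 0 0;0 0 0 0", claw=0, squeeze=90)

```text
time_s: 10.57
position: [456.2, 257.3, 4.5]
orientation: [0.002, -0.673, 0.739, 0.0]
ft_force: [-0.3, 0.4, 5.8]
finger_gap: 0.66
gripper_force: 95.9
```

```bash
python3 go.py c -160 -1.2 80 0
```

```text
t 10.57 pos [456.2 257.3   4.5] psi 174.64 case -340.2 -47.1 F [-0.3  0.4  5.8] gap 0.66 gf 95.9 tiltz [ 0.003  0.003 -1.   ] j [ 0.9  -0.07 -0.45  0.   -1.19 -0.99]
target [517.7  81.8  80. ] units [ 1.406 -0.648 -0.632] turn -0.115
```

Request:
jog_arm(rows="0 0 -0.03 0;0 0 -0.1 0;0 0 -0.25 0;0 0 -0.4 0;0 0 -0.4 0")

```text
time_s: 10.98
position: [456.9, 257.3, 54.6]
orientation: [0.003, -0.673, 0.739, -0.0]
ft_force: [0.5, 1.3, -0.7]
finger_gap: 0.656
gripper_force: 95.8
```

```bash
python3 go.py c -160 -1.2 80 0; python3 -c "
from h import *
print(observe()['moment'])"; python3 v.py top 200 170 350 282 5 lift.png
```

```text
t 10.98 pos [456.9 257.3  54.6] psi 174.65 case -340.2 -46.4 F [ 0.5  1.3 -0.7] gap 0.656 gf 95.8 tiltz [ 0.005  0.004 -1.   ] j [ 0.9  -0.12 -0.39  0.   -1.29 -0.99]
target [517.7  81.8  80. ] units [ 1.408 -0.642 -0.215] turn -0.115
[ 0.21913162 -0.17400587 -0.01059215]
```

View pics/lift.png

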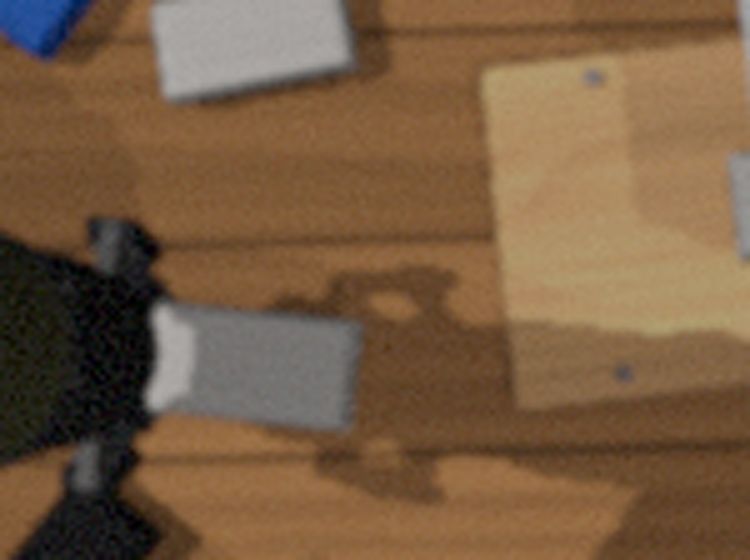

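The deep tin is lifted and held by its front end at (170,355). Carrying it to the stand.

Request:
jog_arm(rows="0.15 -0.07 -0.1 0;0.4 -0.18 -0.21 0;0.7 -0.32 -0.21 0;0.7 -0.32 -0.21 0")

```text
time_s: 11.37
position: [486.4, 164.5, 75.2]
orientation: [-0.001, -0.672, 0.741, -0.0]
ft_force: [-0.5, 0.2, -3.4]
finger_gap: 0.657
gripper_force: 96.1
```

Request:
jog_arm(rows="0.3 -0.14 0 -0.06;0.55 -0.25 0 -0.11;0.7 -0.32 0 -0.115;0.7 -0.32 0 -0.115;0.7 -0.32 0 -0.115")

```text
time_s: 11.78
position: [515.3, 80.5, 74.0]
orientation: [0.001, 0.736, -0.677, -0.001]
ft_force: [0.6, 0.4, -2.0]
finger_gap: 0.659
gripper_force: 96.2
```

```bash
python3 go.py c -60 -1.2 72 0; python3 -c "
from h import *
print(observe()['moment'])"
cat > sh.py <<'E'
import sys; from h import *
A=lambda p,l,g:[ (round(d['p'],2),np.round(d['point'],1).tolist()) for d in spot_point(l,p) if np.hypot(d['point'][0]-g[0],d['point'][1]-g[1])<60]
p=grab_frame('scene'); print(A(p,'tin_deep',(525,25)),A(p,'tin_flat',(525,25)))
for d in cut_out('tin_deep',p)[:1]:
    ys,xs=np.where(d['region']); print(d['p'],len(ys),cv2.minAreaRect(np.c_[xs,ys].astype(np.float32)))
E
python3 sh.py
```

```text
t 11.78 pos [515.3  80.5  74. ] psi -175.18 case -158.9 -3.6 F [ 0.6  0.4 -2. ] gap 0.659 gf 96.2 tiltz [-0.002 -0.    -1.   ] j [ 0.54 -0.13 -0.37 -0.   -1.34 -0.46]
target [526.4 -17.8  72. ] units [ 0.824 -0.023  0.016] turn -0.002
[0.14065953 0.01030084 0.01025097]
[] []
```

Request:
jog_arm(rows="0.15 -0.01 0 0;0.4 -0.02 0 0;0.6 -0.02 0 0;0.7 -0.02 0 0;0.78 -0.02 0 0;0.82 -0.02 0 0;0.82 -0.02 0 0;0.82 -0.02 0 0")

```text
time_s: 12.65
position: [526.8, -15.5, 75.2]
orientation: [-0.0, 0.737, -0.676, -0.0]
ft_force: [-0.1, 0.1, -2.4]
finger_gap: 0.658
gripper_force: 96.2
```

```bash
python3 go.py c -60 -1.2 60 0; python3 -c "
from h import *
print(observe()['moment'],observe()['tau'])"; python3 v.py top 280 120 430 232 5 place1.png
```

```text
t 12.65 pos [526.8 -15.5  75.2] psi -175.0 case -62.3 -0.6 F [-0.1  0.1 -2.4] gap 0.658 gf 96.2 tiltz [-0.  0. -1.] j [ 0.35 -0.12 -0.35 -0.   -1.33 -0.27]
target [526.4 -17.8  60. ] units [0.019 0.005 0.127] turn -0.0
[ 0.19536235 -0.03170082 -0.01787019] [-4.44286214e-01 -2.89304638e+01  3.50148225e+01  7.35519916e+00
 -5.30946243e-02  3.24345741e-02]
```

View pics/place1.png

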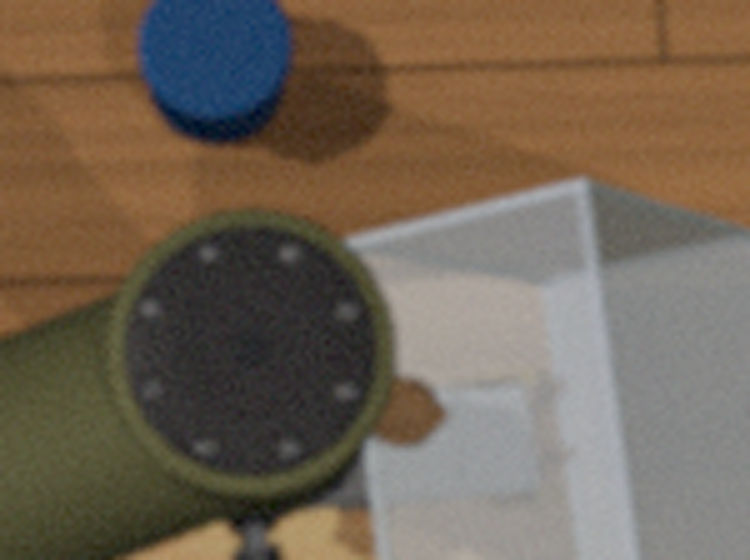

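The tin is under the hood, between the wrist and the dowels at (545,400). Lowering slowly.

Request:
jog_arm(rows="0.02 0 0.04 0;0.02 0 0.08 0;0.02 0 0.1 0;0.02 0 0.11 0;0.02 0 0.115 0;0.02 0 0.115 0")

```text
time_s: 13.2
position: [527.0, -18.5, 61.3]
orientation: [0.0, 0.737, -0.676, -0.0]
ft_force: [0.0, -0.1, -2.4]
finger_gap: 0.657
gripper_force: 96.2
```

Request:
jog_arm(rows="0 0 0.006 0;0 0 0.012 0;0 0 0.012 0")

```text
time_s: 13.45
position: [527.0, -18.5, 60.0]
orientation: [-0.0, 0.737, -0.676, -0.0]
ft_force: [-0.1, -0.1, -3.1]
finger_gap: 0.66
gripper_force: 96.2
```

```bash
python3 go.py ; python3 -c "
from h import *
print(observe()['moment'])"
```

```text
t 13.45 pos [527.  -18.5  60. ] psi -175.02 case -59.2 -0.6 F [-0.1 -0.1 -3.1] gap 0.66 gf 96.2 tiltz [-0.  0. -1.] j [ 0.35 -0.11 -0.37 -0.   -1.31 -0.26]
[0.14150172 0.05832324 0.01125787]
```

Request:
jog_arm(rows="0 0 0.006 0;0 0 0.01 0;0 0 0.01 0")

```text
time_s: 13.7
position: [527.0, -18.5, 58.8]
orientation: [-0.0, 0.737, -0.676, -0.0]
ft_force: [-0.4, -0.1, -1.0]
finger_gap: 0.66
gripper_force: 96.3
```

Request:
jog_arm(rows="0 0 0.005 0;0 0 0.008 0;0 0 0.008 0")

```text
time_s: 13.95
position: [527.1, -18.5, 58.4]
orientation: [-0.0, 0.737, -0.676, 0.0]
ft_force: [-2.7, 1.7, 2.0]
finger_gap: 0.655
gripper_force: 96.8
```

```bash
python3 go.py ; python3 -c "
from h import *
print(observe()['moment'])"
```

```text
t 13.95 pos [527.1 -18.5  58.4] psi -175.02 case -59.3 -0.5 F [-2.7  1.7  2. ] gap 0.655 gf 96.8 tiltz [ 0.  0. -1.] j [ 0.35 -0.11 -0.37  0.   -1.3  -0.26]
[ 0.38832017  0.63181761 -0.0799239 ]
```

Request:
jog_arm(rows="0 0 -0.003 0;0 0 -0.003 0;0 0 -0.003 0;0 0 -0.003 0", claw=1)

```text
time_s: 14.28
position: [527.2, -18.6, 58.4]
orientation: [-0.0, 0.737, -0.676, 0.0]
ft_force: [-0.4, 0.5, 0.3]
finger_gap: 0.998
gripper_force: 0.0
```

```bash
python3 go.py c -120 -1.2 66 -90; python3 -c "
from h import *
print(observe()['moment'])"
```

```text
t 14.28 pos [527.2 -18.6  58.4] psi -175.02 case -59.2 -0.5 F [-0.4  0.5  0.3] gap 0.998 gf 0.0 tiltz [ 0. -0. -1.] j [ 0.35 -0.11 -0.37  0.   -1.3  -0.26]
target [521.1  41.9  66. ] units [-0.507  0.006 -0.063] turn 1.0
[-0.00893075  0.0289861  -0.07555786]
```

Request:
jog_arm(rows="-0.1 0 0 0;-0.3 0 0 0;-0.6 0 0 0;-0.62 0 0.02 0.08;-0.62 0 0.02 0.16;-0.62 0 0.02 0.24;-0.62 0 0.02 0.32;-0.62 0 0.02 0.4;-0.62 0 0.02 0.48;-0.62 0 0.02 0.56;-0.62 0 0.02 0.64;-0.62 0 0.02 0.72;-0.62 0 0.02 0.8;-0.62 0 0.02 0.88;-0.62 0 0.02 0.96;-0.62 0 0.02 1;-0.62 0 0.02 1")

```text
time_s: 15.7
position: [520.5, 56.0, 55.9]
orientation: [0.0, -0.042, 0.999, 0.0]
ft_force: [0.3, -0.2, 0.0]
finger_gap: 0.996
gripper_force: 0.0
```

```bash
python3 go.py c -110 -0.8 56 -90; python3 v.py scene 285 130 385 210 7.5 d2.png
python3 - <<'E'
from h import *
p=grab_frame('scene')
m=cut_out('tin_deep',p)
for d in m[:2]:
    ys,xs=np.where(d['region']); print(d['p'],len(ys),xs.mean(),ys.mean())
E
```

```text
t 15.7 pos [520.5  56.   55.9] psi 94.85 case -134.1 -0.6 F [ 0.3 -0.2  0. ] gap 0.996 gf 0.0 tiltz [ 0.  0. -1.] j [ 0.49 -0.11 -0.39 -0.   -1.3  -1.98]
target [522.4  32.   56. ] units [ 0.001 -0.201 -0.001] turn -0.002
```

View pics/d2.png

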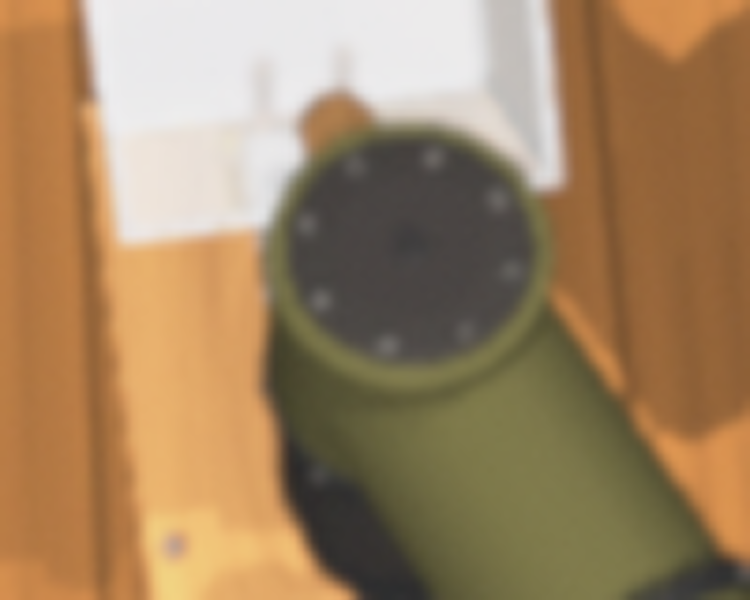

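The wrist hides the tin in this view. I'll push by feel.

Request:
jog_arm(rows="0 -0.08 0 0;0 -0.13 0 0;0 -0.16 0 0;0 -0.19 0 0;0 -0.22 0 0;0 -0.25 0 0;0 -0.28 0 0;0 -0.28 0 0")

```text
time_s: 16.52
position: [523.5, 21.4, 55.8]
orientation: [-0.0, -0.043, 0.999, -0.0]
ft_force: [0.1, -0.4, 0.5]
finger_gap: 1.003
gripper_force: 0.0
```

```bash
python3 go.py c -69 -0.8 56 -90
```

```text
t 16.52 pos [523.5  21.4  55.8] psi 94.96 case -99.4 -0.7 F [ 0.1 -0.4  0.5] gap 1.003 gf 0.0 tiltz [-0. -0. -1.] j [ 0.43 -0.11 -0.39  0.   -1.3  -1.91]
target [526.   -8.8  56. ] units [ 0.001 -0.253 -0.001] turn -0.0
```

Run:
```python
from h import *
for n in('scene','top'):
    p=grab_frame(n)
    for l in('tin_deep','tin_base','tin_flat'):
        print(n,l,[(round(d['p'],2),np.round(d['point'],0).tolist()) for d in spot_point(l,p)][:5])
        for d in cut_out(l,p)[:5]:
            ys,xs=np.where(d['region']); print('   ',round(d['p'],2),len(ys),xs.min(),xs.max(),ys.min(),ys.max())
    save(p,n+'_d3.png')
```

```text
scene tin_deep []
scene tin_base []
scene tin_flat [(0.8, [790.0, 212.0, -1.0]), (0.8, [691.0, 363.0, -5.0]), (0.66, [641.0, 208.0, 3.0]), (0.6, [331.0, 321.0, 3.0])]
    0.78 593 290 312 244 279
    0.73 703 381 419 274 307
    0.63 646 245 264 249 283
    0.6 740 272 305 292 330
top tin_deep [(0.65, [535.0, -87.0, 51.0])]
    0.8 292 337 353 199 222
top tin_base []
top tin_flat [(0.95, [798.0, 212.0, 3.0]), (0.72, [642.0, 210.0, -2.0]), (0.64, [688.0, 363.0, -4.0])]
    0.79 843 179 220 145 181
    0.77 778 231 270 164 190
    0.6 794 230 268 116 137
```

Run:
```python
from h import *
p=grab_frame('top')
m=cut_out('tin_deep',p)[0]['region']
for r in range(198,224,4):
    xs=np.where(m[r])[0]; print(r,(xs.min(),xs.max()) if len(xs) else None)
C0=np.array([532.8,-77.5]); th=np.radians(-85.0); ex=np.array([np.cos(th),np.sin(th)]); ey=np.array([-ex[1],ex[0]])
ys,xs=np.where(m); k=xs<=338; q=np.c_[xs[k],ys[k]]
for z in(90,54): 
    w=ray(q-[.5,0],p,z)[:,:2]-C0; print(z,(w@ex).mean().round(1),(w@ey).min().round(1),(w@ey).max().round(1))
cv2.imwrite('pics/d4.png',cv2.resize(p['frame'][170:250,300:410],None,fx=7,fy=7,interpolation=cv2.INTER_CUBIC)[:,:,::-1])
```

```text
198 None
202 (np.int64(340), np.int64(352))
206 (np.int64(343), np.int64(352))
210 (np.int64(343), np.int64(353))
214 (np.int64(338), np.int64(353))
218 (np.int64(337), np.int64(354))
222 (np.int64(338), np.int64(340))
90 -40.6 -31.4 24.5
54 -39.3 -29.3 28.6
```

View pics/d4.png

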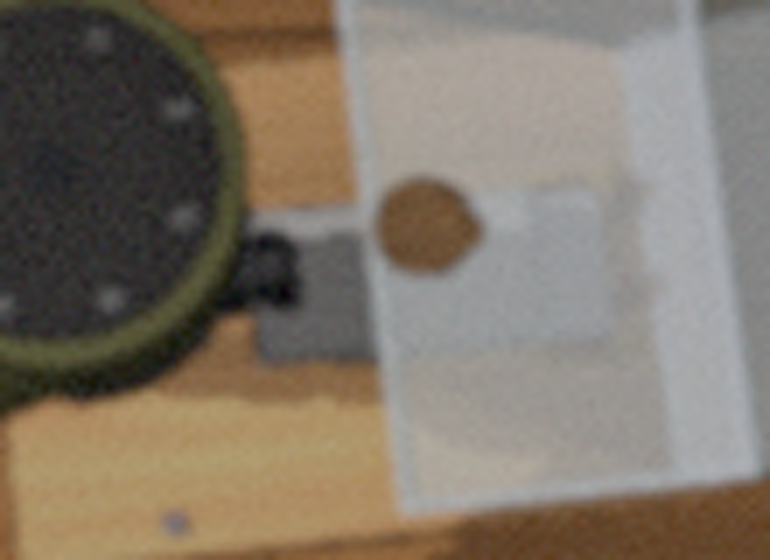

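The tin is on the base tin with its front end at (257,300), against the finger. It has been moving back with the finger, so I continue the push.

Request:
jog_arm(rows="0 -0.02 0 0;0 -0.04 0 0;0 -0.06 0 0;0 -0.08 0 0;0 -0.1 0 0")

```text
time_s: 17.73
position: [524.6, 10.0, 55.9]
orientation: [0.0, -0.043, 0.999, 0.0]
ft_force: [-0.4, 2.1, -0.1]
finger_gap: 1.002
gripper_force: 0.9
```

Request:
jog_arm(rows="0 -0.02 0 0;0 -0.04 0 0;0 -0.06 0 0;0 -0.08 0 0;0 -0.1 0 0")

```text
time_s: 18.15
position: [525.6, -2.0, 55.9]
orientation: [-0.0, -0.043, 0.999, 0.0]
ft_force: [0.4, 2.2, 0.1]
finger_gap: 1.002
gripper_force: 0.9
```

Request:
jog_arm(rows="0 -0.015 0 0;0 -0.03 0 0")

```text
time_s: 18.32
position: [525.9, -5.6, 55.8]
orientation: [-0.0, -0.043, 0.999, 0.0]
ft_force: [-0.8, 1.5, 0.0]
finger_gap: 1.0
gripper_force: 0.9
```

```bash
python3 go.py
```

```text
t 18.32 pos [525.9  -5.6  55.8] psi 94.98 case -72.2 -0.6 F [-0.8  1.5  0. ] gap 1.0 gf 0.9 tiltz [-0.  0. -1.] j [ 0.37 -0.11 -0.38 -0.   -1.3  -1.86]
```

Request:
jog_arm(rows="0 -0.012 0 0;0 -0.024 0 0;0 -0.036 0 0;0 -0.045 0 0")

```text
time_s: 18.65
position: [526.3, -10.9, 55.8]
orientation: [-0.0, -0.043, 0.999, 0.0]
ft_force: [-0.0, 2.9, 0.2]
finger_gap: 1.001
gripper_force: 0.9
```

Request:
jog_arm(rows="0 -0.008 0 0;0 -0.016 0 0")

```text
time_s: 18.82
position: [526.6, -11.4, 56.0]
orientation: [0.0, -0.044, 0.999, 0.001]
ft_force: [-2.5, 12.7, 3.0]
finger_gap: 1.002
gripper_force: 5.9
```

Request:
jog_arm(rows="0 -0.008 0 0;0 -0.012 0 0")

```text
time_s: 18.98
position: [526.8, -11.4, 56.1]
orientation: [0.0, -0.044, 0.999, 0.002]
ft_force: [-3.7, 15.5, 3.2]
finger_gap: 1.002
gripper_force: 8.0
```

```bash
python3 go.py
```

```text
t 18.98 pos [526.8 -11.4  56.1] psi 95.03 case -66.3 -0.2 F [-3.7 15.5  3.2] gap 1.002 gf 8.0 tiltz [ 0.001  0.005 -1.   ] j [ 0.36 -0.11 -0.38 -0.   -1.3  -1.84]
```

Deep tin is against the dowels at the same stop position as the base tin. Retreating, then the flat tin.

Request:
jog_arm(rows="0 0.1 0 0;0 0.35 0 0;0 0.65 -0.2 0;0 0.95 -0.35 0;0 1 -0.4 0;0 1 -0.4 0")

```text
time_s: 19.48
position: [517.0, 107.7, 106.2]
orientation: [0.002, -0.045, 0.999, 0.0]
ft_force: [0.1, 0.1, 0.3]
finger_gap: 1.005
gripper_force: 0.0
```

Request:
jog_arm(rows="-0.3 0.15 0 0;-0.45 0.5 0 0;-0.5 0.8 0 0;-0.5 1 0 0;-0.5 1 0 0")

```text
time_s: 19.9
position: [565.1, 232.7, 101.8]
orientation: [-0.001, -0.045, 0.999, -0.001]
ft_force: [-0.3, 0.4, -0.8]
finger_gap: 1.004
gripper_force: 0.0
```

```bash
python3 go.py 621 334 8 99.8
```

```text
t 19.9 pos [565.1 232.7 101.8] psi 95.1 case -306.2 59.2 F [-0.3  0.4 -0.8] gap 1.004 gf 0.0 tiltz [-0.002 -0.002 -1.   ] j [ 0.72  0.1  -0.09 -0.   -1.38 -2.2 ]
target [621. 334.   8.] units [-0.541  0.801  0.779] turn -0.052
```

Request:
jog_arm(rows="-0.2 0.3 0 -0.02;-0.4 0.6 0 -0.05;-0.54 0.8 0.1 -0.05;-0.54 0.8 0.4 -0.05;-0.54 0.8 0.65 -0.05;-0.54 0.8 0.73 -0.05;-0.54 0.8 0.73 -0.05;-0.54 0.8 0.73 -0.05")

```text
time_s: 20.57
position: [622.4, 330.3, 17.0]
orientation: [0.0, -0.082, 0.997, -0.001]
ft_force: [-0.0, -0.6, 1.0]
finger_gap: 0.997
gripper_force: 0.0
```

```bash
python3 go.py 623 320 8 99.8
python3 - <<'E'
from h import *
ps=[grab_frame('scene'),grab_frame('top')]
for p in ps:
    c=proj([[640,212,14]],p)[0].round().astype(int)
    for d in cut_out('tin_flat',p):
        if d['region'][c[1],c[0]]: print(d['region'].sum(),fit([d['region'].astype(float)],[p],641,210,1.73,110,58,0,28))
E
```

```text
t 20.57 pos [622.4 330.3  17. ] psi 99.45 case -398.4 124.8 F [-0.  -0.6  1. ] gap 0.997 gf 0.0 tiltz [ 0.    -0.001 -1.   ] j [ 0.77  0.38  0.09  0.   -1.27 -2.18]
target [623. 320.   8.] units [ 0.009 -0.085  0.075] turn -0.004
814 (np.float64(642.0), np.float64(209.0), np.float64(1.747), np.float64(0.055))
```

Request:
jog_arm(rows="0 -0.02 0.05 0;0 -0.03 0.09 0;0 -0.05 0.09 0;0 -0.07 0.09 0;0 -0.085 0.09 0")

```text
time_s: 21.18
position: [623.5, 321.0, 5.4]
orientation: [-0.0, -0.083, 0.997, -0.0]
ft_force: [0.1, -0.5, -0.2]
finger_gap: 1.0
gripper_force: 0.0
```

Request:
jog_arm(rows="0 -0.01 0 0;0 -0.02 0 0")

```text
time_s: 21.35
position: [624.1, 318.9, 5.7]
orientation: [0.0, -0.083, 0.997, 0.0]
ft_force: [0.3, 0.2, -0.8]
finger_gap: 0.999
gripper_force: 0.0
```

Request:
jog_arm(rows="0 -0.01 0 0;0 -0.02 0 0")

```text
time_s: 21.52
position: [624.3, 317.1, 5.7]
orientation: [0.0, -0.083, 0.997, 0.0]
ft_force: [-0.2, 2.3, -0.6]
finger_gap: 0.998
gripper_force: 0.8
```

```bash
python3 go.py
```

```text
t 21.52 pos [624.3 317.1   5.7] psi 99.49 case -385.1 125.6 F [-0.2  2.3 -0.6] gap 0.998 gf 0.8 tiltz [ 0.     0.001 -1.   ] j [ 0.75  0.38  0.06 -0.   -1.25 -2.16]
```

Request:
jog_arm(rows="0 0.08 -0.2 0;0 0 -0.5 -0.08;0 -0.2 -0.5 -0.16;0.01 -0.46 -0.5 -0.24;0.01 -0.46 -0.5 -0.32;0.01 -0.46 -0.5 -0.4;0.01 -0.46 -0.5 -0.48;0.01 -0.46 -0.5 -0.56;0.01 -0.46 -0.5 -0.64;0.01 -0.46 -0.5 -0.72;0.01 -0.46 -0.5 -0.8;0.01 -0.46 -0.5 -0.88;0.01 -0.46 -0.5 -0.96;0.01 -0.46 -0.5 -1;0.01 -0.46 -0.5 -1")

```text
time_s: 22.77
position: [632.2, 261.9, 65.5]
orientation: [0.0, 0.764, -0.645, -0.0]
ft_force: [-0.0, 0.8, 0.2]
finger_gap: 1.003
gripper_force: 0.0
```

```bash
python3 go.py 632.4 262.7 4 189.8
```

```text
t 22.77 pos [632.2 261.9  65.5] psi -170.38 case -329.4 128.6 F [-0.   0.8  0.2] gap 1.003 gf 0.0 tiltz [-0. -0. -1.] j [ 0.68  0.3   0.07  0.   -1.34 -0.52]
target [632.4 262.7   4. ] units [-0.007 -0.003  0.512] turn -0.002
```

Request:
jog_arm(rows="-0.007 0 0.25 0;-0.007 0 0.42 0;-0.007 0 0.505 0;-0.007 0 0.505 0;-0.007 0 0.505 0")

```text
time_s: 23.18
position: [632.2, 262.6, 5.1]
orientation: [0.0, 0.763, -0.647, 0.0]
ft_force: [-0.1, 0.8, 0.6]
finger_gap: 1.0
gripper_force: 0.0
```

Request:
jog_arm(rows="0 0 0 0;0 0 0 0;0 0 0 0;0 0 0 0;0 0 0 0;0 0 0 0", claw=0, squeeze=90)

```text
time_s: 23.68
position: [633.2, 263.6, 7.6]
orientation: [-0.002, 0.763, -0.646, 0.001]
ft_force: [-1.4, 0.0, 6.2]
finger_gap: 0.648
gripper_force: 95.7
```

```bash
python3 go.py
```

```text
t 23.68 pos [633.2 263.6   7.6] psi -170.5 case -331.0 129.7 F [-1.4  0.   6.2] gap 0.648 gf 95.7 tiltz [ 0.003  0.002 -1.   ] j [ 0.69  0.34  0.01  0.   -1.24 -0.52]
```

Request:
jog_arm(rows="0 0 -0.03 0;0 0 -0.1 0;0 0 -0.3 0;0 0 -0.6 0;0 0 -0.85 0;0 0 -0.85 0;0 0 -0.85 0")

```text
time_s: 24.27
position: [633.0, 263.5, 110.1]
orientation: [-0.002, 0.763, -0.646, 0.0]
ft_force: [-0.9, 0.2, -3.2]
finger_gap: 0.647
gripper_force: 95.8
```

```bash
python3 go.py c -170 -0.6 112 0;python3 -c "
from h import *
print(observe()['moment'])"
```

```text
t 24.27 pos [633.  263.5 110.1] psi -170.53 case -331.0 129.6 F [-0.9  0.2 -3.2] gap 0.647 gf 95.8 tiltz [ 0.004  0.003 -1.   ] j [ 0.69  0.28  0.13 -0.   -1.42 -0.52]
target [517.4  91.8 112. ] units [ 1.253  1.186 -0.024] turn 0.05
[ 0.15440095  0.08032694 -0.04964072]
```

Request:
jog_arm(rows="0.1 0.1 0 0;0.3 0.29 0 0;0.5 0.48 -0.02 0;0.63 0.6 -0.02 0;0.63 0.6 -0.02 0")

```text
time_s: 24.68
position: [571.2, 173.4, 108.3]
orientation: [0.001, 0.762, -0.647, -0.001]
ft_force: [0.9, 0.9, -2.3]
finger_gap: 0.648
gripper_force: 96.2
```

Request:
jog_arm(rows="0.2 0.2 0 0.03;0.4 0.38 0 0.05;0.55 0.53 0 0.05;0.62 0.59 0 0.05;0.62 0.59 0 0.05;0.62 0.59 0 0.05")

```text
time_s: 25.18
position: [515.7, 91.4, 108.8]
orientation: [0.0, 0.737, -0.676, -0.0]
ft_force: [0.1, -0.0, -2.3]
finger_gap: 0.648
gripper_force: 96.4
```

```bash
python3 go.py c -60 -0.6 110 0;python3 -c "
from h import *
print(observe()['moment'])"
```

```text
t 25.18 pos [515.7  91.4 108.8] psi -175.05 case -169.7 -2.3 F [ 0.1 -0.  -2.3] gap 0.648 gf 96.4 tiltz [-0.001  0.    -1.   ] j [ 0.56 -0.14 -0.32 -0.   -1.4  -0.47]
target [527.  -17.8 110. ] units [ 0.914 -0.015 -0.011] turn -0.001
[ 0.21280661 -0.03955768  0.02942357]
```

Request:
jog_arm(rows="0.15 -0.01 -0.02 0;0.4 -0.015 -0.02 0;0.6 -0.015 -0.02 0;0.75 -0.015 -0.02 0;0.85 -0.015 -0.02 0;0.915 -0.015 -0.02 0;0.915 -0.015 -0.02 0;0.915 -0.015 -0.02 0")

```text
time_s: 25.85
position: [527.4, -17.4, 111.3]
orientation: [0.0, 0.737, -0.676, -0.0]
ft_force: [-0.6, -0.1, -2.3]
finger_gap: 0.647
gripper_force: 96.4
```

```bash
python3 go.py c -60 -0.6 99.5 0;python3 -c "
from h import *
print(observe()['moment'])"
```

```text
t 25.85 pos [527.4 -17.4 111.3] psi -175.03 case -60.3 -0.2 F [-0.6 -0.1 -2.3] gap 0.647 gf 96.4 tiltz [-0.001  0.    -1.   ] j [ 0.35 -0.13 -0.3  -0.   -1.4  -0.26]
target [527.  -17.8  99.5] units [0.003 0.004 0.098] turn -0.0
[ 0.17147519 -0.0501416  -0.02655264]
```

Request:
jog_arm(rows="0.005 0 0.04 0;0.005 0 0.07 0;0.005 0 0.09 0;0.005 0 0.1 0;0.005 0 0.1 0")

```text
time_s: 26.27
position: [527.0, -18.1, 99.1]
orientation: [0.0, 0.737, -0.676, -0.0]
ft_force: [0.7, -0.0, -2.7]
finger_gap: 0.648
gripper_force: 96.4
```

Request:
jog_arm(rows="0 0 0.005 0;0 0 0.008 0;0 0 0.008 0")

```text
time_s: 26.52
position: [527.3, -18.4, 98.8]
orientation: [-0.0, 0.737, -0.676, 0.0]
ft_force: [0.1, -1.0, -2.7]
finger_gap: 0.65
gripper_force: 96.5
```

```bash
python3 go.py;python3 -c "
from h import *
print(observe()['moment'])"
```

```text
t 26.52 pos [527.3 -18.4  98.8] psi -175.02 case -59.4 -0.3 F [ 0.1 -1.  -2.7] gap 0.65 gf 96.5 tiltz [ 0.  0. -1.] j [ 0.35 -0.13 -0.32 -0.   -1.38 -0.26]
[ 0.16423893  0.00547304 -0.01527694]
```

Request:
jog_arm(rows="0 0 0.005 0;0 0 0.009 0;0 0 0.009 0")

```text
time_s: 26.77
position: [527.4, -18.4, 97.8]
orientation: [-0.0, 0.737, -0.676, 0.0]
ft_force: [-0.1, 0.8, -1.4]
finger_gap: 0.649
gripper_force: 96.6
```

```bash
python3 go.py;python3 -c "
from h import *
print(observe()['moment'])"
```

```text
t 26.77 pos [527.4 -18.4  97.8] psi -175.02 case -59.3 -0.2 F [-0.1  0.8 -1.4] gap 0.649 gf 96.6 tiltz [ 0.  0. -1.] j [ 0.35 -0.13 -0.32 -0.   -1.38 -0.26]
[ 0.27432631 -0.00056487 -0.04796388]
```

Request:
jog_arm(rows="0 0 0.004 0;0 0 0.005 0;0 0 0.005 0")

```text
time_s: 27.02
position: [527.5, -18.4, 97.5]
orientation: [-0.0, 0.737, -0.676, 0.0]
ft_force: [-0.2, 1.2, 1.2]
finger_gap: 0.647
gripper_force: 96.9
```

```bash
python3 go.py
```

```text
t 27.02 pos [527.5 -18.4  97.5] psi -175.01 case -59.4 -0.2 F [-0.2  1.2  1.2] gap 0.647 gf 96.9 tiltz [ 0.001  0.    -1.   ] j [ 0.35 -0.13 -0.32  0.   -1.38 -0.26]
```

Request:
jog_arm(rows="0 0 -0.003 0;0 0 -0.003 0;0 0 -0.003 0;0 0 -0.003 0", claw=1)

```text
time_s: 27.35
position: [527.3, -18.6, 97.4]
orientation: [0.0, 0.737, -0.676, 0.0]
ft_force: [0.3, -0.0, -0.1]
finger_gap: 1.001
gripper_force: 0.0
```

Request:
jog_arm(rows="-0.1 0 0 0;-0.3 0 0 0;-0.6 0 0 0;-0.62 0 0.08 0.08;-0.62 0 0.08 0.16;-0.62 0 0.08 0.24;-0.62 0 0.08 0.32;-0.62 0 0.08 0.4;-0.62 0 0.08 0.48;-0.62 0 0.08 0.56;-0.62 0 0.08 0.64;-0.62 0 0.08 0.72;-0.62 0 0.08 0.8;-0.62 0 0.08 0.88;-0.62 0 0.08 0.96;-0.62 0 0.08 1;-0.62 0 0.08 1")

```text
time_s: 28.77
position: [520.7, 56.1, 87.8]
orientation: [-0.0, -0.042, 0.999, 0.0]
ft_force: [-0.2, 0.8, 0.2]
finger_gap: 1.0
gripper_force: 0.0
```

```bash
python3 go.py c -116 -0.6 87 -90
```

```text
t 28.77 pos [520.7  56.1  87.8] psi 94.85 case -134.1 -0.4 F [-0.2  0.8  0.2] gap 1.0 gf 0.0 tiltz [-0.  0. -1.] j [ 0.49 -0.13 -0.35 -0.   -1.36 -1.98]
target [522.1  38.   87. ] units [ 0.001 -0.151  0.006] turn -0.002
```

Request:
jog_arm(rows="0 -0.08 0 0;0 -0.13 0 0;0 -0.15 0 0;0 -0.17 0 0;0 -0.19 0 0;0 -0.21 0 0;0 -0.23 0 0;0 -0.25 0 0;0 -0.27 0 0;0 -0.29 0 0")

```text
time_s: 29.6
position: [523.9, 20.8, 87.8]
orientation: [-0.0, -0.044, 0.999, 0.0]
ft_force: [0.6, 1.7, 0.5]
finger_gap: 0.997
gripper_force: 1.0
```

Request:
jog_arm(rows="0 -0.02 0 0;0 -0.04 0 0;0 -0.06 0 0;0 -0.08 0 0;0 -0.1 0 0;0 -0.12 0 0;0 -0.14 0 0;0 -0.16 0 0;0 -0.18 0 0;0 -0.2 0 0")

```text
time_s: 30.43
position: [526.0, -3.1, 87.8]
orientation: [-0.0, -0.043, 0.999, 0.0]
ft_force: [0.3, 2.6, 0.0]
finger_gap: 1.006
gripper_force: 1.1
```

Request:
jog_arm(rows="0 -0.015 0 0;0 -0.03 0 0;0 -0.04 0 0;0 -0.05 0 0")

```text
time_s: 30.77
position: [526.4, -7.4, 87.9]
orientation: [0.0, -0.044, 0.999, 0.001]
ft_force: [-5.0, 15.7, 4.1]
finger_gap: 0.998
gripper_force: 2.2
```

```bash
python3 go.py
```

```text
t 30.77 pos [526.4  -7.4  87.9] psi 95.0 case -70.4 -0.2 F [-5.  15.7  4.1] gap 0.998 gf 2.2 tiltz [ 0.     0.003 -1.   ] j [ 0.37 -0.13 -0.34 -0.   -1.36 -1.85]
```

Run:
```python
from h import *
o=observe(); print(o['moment'],o['tau'].round(2))
C0=np.array([532.8,-77.5]); th=np.radians(-85.0); ex=np.array([np.cos(th),np.sin(th)]); ey=np.array([-ex[1],ex[0]])
for n in('top','scene'):
    p=grab_frame(n)
    print(n,[(round(d['p'],2),np.round(d['point'],1).tolist()) for d in spot_point('hood_knob',p)][:2])
    for l in('tin_flat','tin_deep','tin_base'):
        for d in cut_out(l,p):
            ys,xs=np.where(d['region']); c=ray([[xs.mean(),ys.mean()]],p,100)[0]
            if abs(c[1]+80)<100:
                print(n,l,round(d['p'],2),len(ys),c.round())
                if n=='top':
                    for r in range(ys.min(),ys.max()+1,2):
                        x0=np.where(d['region'][r])[0].min(); w=ray([[x0-.5,r]],p,118)[0,:2]-C0; print((w@ex).round(1),(w@ey).round(1),end='; ')
    if n=='top': cv2.imwrite('pics/last.png',cv2.resize(p['frame'][160:250,300:420],None,fx=6.5,fy=6.5,interpolation=cv2.INTER_CUBIC)[:,:,::-1])
```

```text
[ 3.97183143  1.3664015  -0.34655425] [ -8.04 -25.5   31.27  10.06  -0.15   0.32]
top [(0.88, [534.0, -91.5, 247.8])]
top tin_flat 0.49 63 [514. -76. 100.]
-7.9 -8.2; -13.7 -12.8; -14.3 -17.9; -14.9 -23.1; -13.0 -28.5; top tin_deep 0.22 8004 [ 533. -161.  100.]
128.7 122.9; 104.3 120.3; 77.3 118.0; 63.4 114.2; 44.4 111.0; 20.1 108.4; 8.9 104.3; 5.7 99.3; 5.0 94.0; 9.5 88.0; 11.5 82.4; 13.4 76.8; 12.7 71.5; 14.7 65.9; 16.6 60.4; 15.9 55.1; 15.2 49.8; 14.6 44.6; 13.9 39.4; 13.2 34.1; 10.0 29.2; 9.3 24.0; 6.1 19.1; 5.4 13.9; 4.7 8.7; 4.1 3.5; 3.4 -1.7; 2.8 -6.8; 2.1 -12.0; 4.0 -17.5; -19.8 -19.9; -28.1 -24.2; -36.4 -28.4; -47.3 -32.4; -60.8 -36.0; -94.7 -37.3; -113.2 -40.3; -126.6 -43.9; -137.4 -47.9; -140.6 -52.7; -141.1 -57.8; -141.6 -62.9; -139.6 -68.2; -140.2 -73.3; -138.2 -78.7; -138.7 -83.7; -139.3 -88.8; -139.8 -93.8; scene [(0.68, [534.4, -93.6, 244.5])]
scene tin_base 0.17 667 [759.  13. 100.]
```

View pics/last.png

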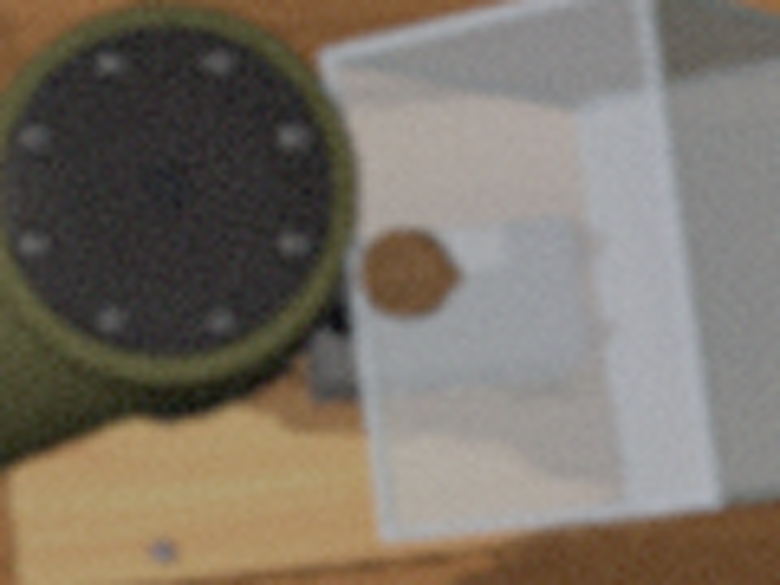

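The stack looks square: its front corner is at (310,390) and its back edge at (580,300). I'll back off slightly, read the sensor, and push again lower on the tin to see what stopped it.

Request:
jog_arm(rows="0 0.03 0 0;0 0.05 0 0;0 0.05 0 0")

```text
time_s: 31.52
position: [525.8, -3.0, 87.6]
orientation: [-0.0, -0.043, 0.999, -0.0]
ft_force: [-0.2, -0.3, -0.2]
finger_gap: 0.998
gripper_force: 0.0
```

```bash
python3 go.py; python3 -c "
from h import *
print(observe()['moment'])"
```

```text
t 31.52 pos [525.8  -3.   87.6] psi 94.98 case -74.8 -0.5 F [-0.2 -0.3 -0.2] gap 0.998 gf 0.0 tiltz [-0.    -0.001 -1.   ] j [ 0.38 -0.13 -0.34  0.   -1.36 -1.86]
[ 0.03599156  0.01416209 -0.02395006]
```

Request:
jog_arm(rows="0 -0.02 0 0;0 -0.035 0 0;0 -0.045 0 0;0 -0.055 0 0")

```text
time_s: 31.85
position: [526.4, -7.5, 87.9]
orientation: [0.0, -0.044, 0.999, 0.002]
ft_force: [-7.4, 18.5, 4.8]
finger_gap: 1.0
gripper_force: 1.0
```

```bash
python3 go.py; python3 -c "
from h import *
print(observe()['moment'])"
```

```text
t 31.85 pos [526.4  -7.5  87.9] psi 95.0 case -70.3 -0.3 F [-7.4 18.5  4.8] gap 1.0 gf 1.0 tiltz [-0.     0.004 -1.   ] j [ 0.37 -0.13 -0.34 -0.   -1.36 -1.85]
[ 4.45371905  1.83509034 -0.57932707]
```

Request:
jog_arm(rows="0 0.06 0 0;0 0.08 0.05 0;0 0.08 0.12 0;0 0.08 0.15 0;0 0.08 0.15 0")

```text
time_s: 32.27
position: [524.6, -0.5, 67.7]
orientation: [-0.002, -0.043, 0.999, -0.0]
ft_force: [-0.1, -0.1, -0.4]
finger_gap: 0.998
gripper_force: 0.0
```

Request:
jog_arm(rows="0 -0.02 0 0;0 -0.04 0 0;0 -0.06 0 0;0 -0.075 0 0;0 -0.09 0 0")

```text
time_s: 32.68
position: [526.8, -10.7, 70.1]
orientation: [0.0, -0.043, 0.999, 0.0]
ft_force: [0.1, 1.8, -0.7]
finger_gap: 0.999
gripper_force: 1.1
```

```bash
python3 go.py; python3 -c "
from h import *
print(observe()['moment'])"
```

```text
t 32.68 pos [526.8 -10.7  70.1] psi 94.97 case -67.1 -0.1 F [ 0.1  1.8 -0.7] gap 0.999 gf 1.1 tiltz [ 0.001  0.001 -1.   ] j [ 0.36 -0.12 -0.36 -0.   -1.32 -1.85]
[ 0.62414165  0.03337631 -0.00525868]
```

So the earlier stop was the gripper body against the hood's lower edge (18 N at most). Lower down, the tin slides freely. Finishing the push.

Request:
jog_arm(rows="0 -0.008 0 0;0 -0.016 0 0;0 -0.024 0 0")

```text
time_s: 32.93
position: [527.3, -11.2, 70.2]
orientation: [0.001, -0.044, 0.999, 0.002]
ft_force: [-2.3, 15.4, 4.4]
finger_gap: 1.001
gripper_force: 8.1
```

```bash
python3 go.py; python3 -c "
from h import *
print(observe()['moment'])"
```

```text
t 32.93 pos [527.3 -11.2  70.2] psi 95.03 case -66.5 0.3 F [-2.3 15.4  4.4] gap 1.001 gf 8.1 tiltz [ 0.001  0.004 -1.   ] j [ 0.36 -0.12 -0.36 -0.   -1.32 -1.84]
[ 4.55841286  1.04491539 -0.08537786]
```

All three tins are against the dowels. Now back out, turn, and rise to the knob, at about case x = 15, z = 245.

Request:
jog_arm(rows="0 0.15 0 0;0 0.4 0 0;0 0.6 0 0;0 0.6 -0.3 -0.08;0 0.6 -0.6 -0.16;0 0.6 -0.9 -0.24;0 0.6 -1 -0.32;0 0.6 -1 -0.4;0 0.6 -1 -0.48;0 0.6 -1 -0.56;0 0.6 -1 -0.64;0 0.6 -1 -0.72;0 0.6 -1 -0.8;0 0.6 -1 -0.88;0 0.6 -1 -0.96;0 0.6 -1 -1;0 0.6 -1 -1", claw=0.7)

```text
time_s: 34.35
position: [520.6, 57.9, 189.8]
orientation: [0.0, 0.738, -0.675, 0.0]
ft_force: [0.6, -1.2, -0.2]
finger_gap: 0.7
gripper_force: 0.0
```

Request:
jog_arm(rows="0 0 -0.4 0;0 0 -0.8 0;0 0 -0.95 0;0 0 -0.95 0")

```text
time_s: 34.68
position: [522.2, 57.4, 311.9]
orientation: [-0.004, 0.736, -0.677, 0.003]
ft_force: [-0.5, -0.0, 0.8]
finger_gap: 0.701
gripper_force: 0.0
```

```bash
python3 go.py c 7 0 300 0
python3 - <<'E'
from h import *
C0=np.array([532.8,-77.5]); th=np.radians(-85.0); ex=np.array([np.cos(th),np.sin(th)]); ey=np.array([-ex[1],ex[0]])
uv=[]
P=[]
for n in('top','scene'):
    p=grab_frame(n)
    for d in cut_out('hood_knob',p)[:0]: pass
    s=spot_point('hood_knob',p)[:1]
    for d in s: w=np.array(d['point'][:2])-C0; print(n,d['p'],'knob',(w@ex).round(1),(w@ey).round(1),d['point'][2])
    for l,h in(('tin_flat',118),('tin_deep',118),('tin_base',54)):
        for d in cut_out(l,p):
            ys,xs=np.where(d['region']); c=ray([[xs.mean(),ys.mean()]],p,100)[0]
            if abs(c[1]+90)<90 and abs(c[0]-533)<60:
                q=cv2.approxPolyDP(cv2.convexHull(np.c_[xs,ys].astype(np.float32)),2.5,True).reshape(-1,2)
                w=ray(q,p,h)[:,:2]-C0; print(n,l,round(d['p'],2),len(ys),np.c_[w@ex,w@ey].round(0).tolist())
E
```

```text
t 34.68 pos [522.2  57.4 311.9] psi -175.24 case -135.3 1.2 F [-0.5 -0.   0.8] gap 0.701 gf 0.0 tiltz [ 0.011  0.002 -1.   ] j [ 0.5  -0.14  0.05  0.   -1.76 -0.41]
target [533.4 -84.5 300. ] units [1.186 0.006 0.098] turn -0.003
top 0.7 knob 13.9 1.7 244.1
top tin_flat 0.65 136 [[1.0, -30.0], [-11.0, -24.0], [-8.0, 26.0], [3.0, 25.0]]
top tin_flat 0.16 9682 [[222.0, -87.0], [117.0, -98.0], [-131.0, -97.0], [-135.0, -17.0], [-85.0, 80.0], [51.0, 113.0], [151.0, 118.0], [220.0, 82.0]]
top tin_deep 0.27 9829 [[222.0, -90.0], [116.0, -100.0], [-136.0, -97.0], [-135.0, -17.0], [-88.0, 81.0], [13.0, 107.0], [146.0, 121.0], [222.0, 79.0]]
scene 0.58 knob 17.0 -3.8 243.7
```

The flat tin's front end is now at case x ≈ -9, matching the tins below it. Going to the knob.

Request:
jog_arm(rows="0.3 0 0 0;0.6 0 0 0;0.9 0 0 0;1 0 0.05 0;1 0 0.1 0;1 0 0.1 0")

```text
time_s: 35.78
position: [530.6, -61.6, 290.0]
orientation: [0.001, 0.737, -0.676, -0.001]
ft_force: [-0.6, 0.4, -1.0]
finger_gap: 0.702
gripper_force: 0.0
```

```bash
python3 go.py c 7 0 234.5 0
```

```text
t 35.78 pos [530.6 -61.6 290. ] psi -175.12 case -16.0 -0.8 F [-0.6  0.4 -1. ] gap 0.702 gf 0.0 tiltz [-0.003  0.    -1.   ] j [ 0.26 -0.12  0.04 -0.   -1.73 -0.18]
target [533.4 -84.5 234.5] units [ 0.192 -0.008  0.462] turn -0.001
```

Request:
jog_arm(rows="0.1 -0.005 0 0;0.19 -0.01 0.1 0;0.19 -0.01 0.25 0;0.19 -0.01 0.37 0;0.19 -0.01 0.44 0;0.19 -0.01 0.46 0;0.19 -0.01 0.46 0;0.19 -0.01 0.46 0")

```text
time_s: 36.45
position: [534.4, -84.0, 237.4]
orientation: [-0.0, 0.737, -0.676, 0.0]
ft_force: [-0.2, 0.2, 0.8]
finger_gap: 0.697
gripper_force: 0.0
```

```bash
python3 go.py c 7 0 234.5 0
```

```text
t 36.45 pos [534.4 -84.  237.4] psi -175.0 case 6.6 1.1 F [-0.2  0.2  0.8] gap 0.697 gf 0.0 tiltz [ 0.001 -0.    -1.   ] j [ 0.22 -0.12 -0.06  0.   -1.63 -0.13]
target [533.4 -84.5 234.5] units [0.003 0.009 0.024] turn -0.0
```

Request:
jog_arm(rows="0 0 0 0;0 0 0 0;0 0 0 0;0 0 0 0;0 0 0 0;0 0 0 0", claw=0, squeeze=35)

```text
time_s: 36.95
position: [532.4, -84.2, 238.0]
orientation: [0.001, 0.737, -0.676, -0.001]
ft_force: [-10.2, 3.1, 7.0]
finger_gap: 0.354
gripper_force: 35.1
```

```bash
python3 go.py c 7 0 234.5 0
```

```text
t 36.95 pos [532.4 -84.2 238. ] psi -175.03 case 6.7 -0.9 F [-10.2   3.1   7. ] gap 0.354 gf 35.1 tiltz [-0.003 -0.    -1.   ] j [ 0.22 -0.12 -0.06 -0.   -1.64 -0.13]
target [533.4 -84.5 234.5] units [ 0.003 -0.008  0.029] turn -0.0
```

Run:
```python
import numpy as np
R=np.hypot(245,40);a=np.arctan2(40,245)
def seg(t0,t1,n):
    f=lambda t:np.array([-R*np.cos(t+a),-R*np.sin(t+a)])
    print(t0,t1,';'.join('%.3f 0 %.3f 0'%tuple((f(t0+(t1-t0)*k/n)-f(t0))/120) for k in range(1,n+1)))
seg(.95,.65,12);seg(.65,.35,12);seg(.35,.1,10);seg(.1,0,6)
```

```text
0.95 0.65 -0.046 0 0.023 0;-0.092 0 0.048 0;-0.136 0 0.074 0;-0.181 0 0.101 0;-0.224 0 0.129 0;-0.267 0 0.158 0;-0.309 0 0.188 0;-0.350 0 0.219 0;-0.391 0 0.251 0;-0.430 0 0.284 0;-0.469 0 0.319 0;-0.507 0 0.354 0
0.65 0.35 -0.037 0 0.036 0;-0.073 0 0.073 0;-0.108 0 0.111 0;-0.143 0 0.150 0;-0.176 0 0.189 0;-0.208 0 0.230 0;-0.240 0 0.271 0;-0.270 0 0.313 0;-0.299 0 0.355 0;-0.327 0 0.399 0;-0.354 0 0.443 0;-0.380 0 0.488 0
0.35 0.1 -0.025 0 0.045 0;-0.048 0 0.091 0;-0.071 0 0.138 0;-0.092 0 0.185 0;-0.112 0 0.233 0;-0.131 0 0.281 0;-0.149 0 0.329 0;-0.165 0 0.379 0;-0.181 0 0.428 0;-0.195 0 0.478 0
0.1 0 -0.009 0 0.033 0;-0.017 0 0.067 0;-0.024 0 0.101 0;-0.031 0 0.134 0;-0.038 0 0.168 0;-0.043 0 0.202 0
```

Request:
jog_arm(rows="-0.046 0.01 0.023 0;-0.092 0.01 0.048 0;-0.136 0.01 0.074 0;-0.181 0.01 0.101 0;-0.224 0.01 0.129 0;-0.267 0.01 0.158 0")

```text
time_s: 37.45
position: [529.7, -51.8, 218.7]
orientation: [0.0, 0.737, -0.676, 0.0]
ft_force: [-5.9, 1.6, 5.7]
finger_gap: 0.355
gripper_force: 34.9
```

```bash
python3 go.py
```

```text
t 37.45 pos [529.7 -51.8 218.7] psi -174.99 case -25.9 -0.8 F [-5.9  1.6  5.7] gap 0.355 gf 34.9 tiltz [-0. -0. -1.] j [ 0.28 -0.14 -0.11  0.   -1.6  -0.19]
```

Request:
jog_arm(rows="-0.042 0.005 0.03 0;-0.083 0.01 0.061 0;-0.124 0.01 0.093 0;-0.163 0.01 0.126 0;-0.202 0.01 0.161 0;-0.24 0.01 0.196 0")

```text
time_s: 37.95
position: [527.2, -22.4, 194.6]
orientation: [-0.001, 0.737, -0.675, 0.0]
ft_force: [0.4, 3.1, 4.8]
finger_gap: 0.357
gripper_force: 34.1
```

```bash
python3 go.py
```

```text
t 37.95 pos [527.2 -22.4 194.6] psi -174.98 case -55.3 -0.8 F [0.4 3.1 4.8] gap 0.357 gf 34.1 tiltz [ 0.002  0.001 -1.   ] j [ 0.34 -0.16 -0.17 -0.   -1.55 -0.25]
```

Request:
jog_arm(rows="-0.037 0 0.036 0;-0.073 0 0.073 0;-0.108 0 0.111 0;-0.143 0 0.15 0;-0.176 0 0.189 0;-0.208 0 0.23 0;-0.24 0 0.271 0;-0.27 0 0.313 0;-0.299 0 0.355 0;-0.327 0 0.399 0;-0.354 0 0.443 0;-0.38 0 0.488 0")

```text
time_s: 38.95
position: [523.4, 23.1, 135.4]
orientation: [-0.001, 0.737, -0.676, 0.0]
ft_force: [3.5, 5.1, 2.3]
finger_gap: 0.349
gripper_force: 34.4
```

```bash
python3 go.py
```

```text
t 38.95 pos [523.4  23.1 135.4] psi -174.99 case -101.0 -0.6 F [3.5 5.1 2.3] gap 0.349 gf 34.4 tiltz [ 0.002  0.002 -1.   ] j [ 0.43 -0.16 -0.28 -0.   -1.45 -0.34]
```

Request:
jog_arm(rows="-0.027 0 0.045 0;-0.052 0 0.091 0;-0.077 0 0.138 0;-0.1 0 0.185 0;-0.122 0 0.233 0;-0.143 0 0.281 0;-0.163 0 0.329 0;-0.181 0 0.379 0;-0.199 0 0.428 0;-0.215 0 0.478 0")

```text
time_s: 39.78
position: [521.4, 47.9, 77.7]
orientation: [-0.001, 0.737, -0.676, 0.001]
ft_force: [6.7, 0.4, 0.1]
finger_gap: 0.357
gripper_force: 34.6
```

```bash
python3 go.py
```

```text
t 39.78 pos [521.4  47.9  77.7] psi -175.02 case -125.9 -0.5 F [6.7 0.4 0.1] gap 0.357 gf 34.6 tiltz [ 0.003  0.    -1.   ] j [ 0.48 -0.13 -0.36  0.   -1.34 -0.39]
```

Request:
jog_arm(rows="-0.008 0 0.025 0;-0.016 0 0.05 0;-0.024 0 0.075 0;-0.031 0 0.1 0;-0.038 0 0.125 0;-0.044 0 0.145 0;-0.049 0 0.16 0")

```text
time_s: 40.37
position: [520.9, 52.9, 58.5]
orientation: [-0.0, 0.737, -0.676, 0.001]
ft_force: [7.1, -1.5, 0.1]
finger_gap: 0.356
gripper_force: 34.6
```

Request:
jog_arm(rows="0 0 0.01 0;0 0 0.02 0")

```text
time_s: 40.53
position: [520.9, 53.4, 56.3]
orientation: [-0.001, 0.737, -0.676, 0.001]
ft_force: [5.5, 2.5, -0.3]
finger_gap: 0.354
gripper_force: 34.6
```

```bash
python3 go.py
```

```text
t 40.53 pos [520.9  53.4  56.3] psi -175.03 case -131.4 -0.4 F [ 5.5  2.5 -0.3] gap 0.354 gf 34.6 tiltz [ 0.003  0.    -1.   ] j [ 0.49 -0.12 -0.39  0.   -1.3  -0.4 ]
```

Knob should be about 10 mm above stop height minus the offset; creeping to the stop.

Request:
jog_arm(rows="0 0 0.01 0;0 0 0.02 0;0 0 0.02 0")

```text
time_s: 40.78
position: [520.9, 53.9, 53.7]
orientation: [-0.001, 0.737, -0.676, 0.001]
ft_force: [6.7, 2.9, -1.6]
finger_gap: 0.359
gripper_force: 34.6
```

Request:
jog_arm(rows="0 0 0.01 0;0 0 0.015 0;0 0 0.015 0")

```text
time_s: 41.03
position: [520.8, 54.2, 52.0]
orientation: [-0.001, 0.737, -0.676, 0.0]
ft_force: [5.5, 3.4, -1.0]
finger_gap: 0.357
gripper_force: 34.7
```

```bash
python3 go.py
```

```text
t 41.03 pos [520.8  54.2  52. ] psi -175.01 case -132.2 -0.4 F [ 5.5  3.4 -1. ] gap 0.357 gf 34.7 tiltz [ 0.003  0.001 -1.   ] j [ 0.49 -0.11 -0.39  0.   -1.29 -0.4 ]
```

Request:
jog_arm(rows="0 0 0.01 0;0 0 0.015 0;0 0 0.015 0")

```text
time_s: 41.28
position: [520.8, 54.5, 50.2]
orientation: [-0.002, 0.737, -0.676, 0.0]
ft_force: [5.0, 5.2, -0.0]
finger_gap: 0.354
gripper_force: 34.8
```

Request:
jog_arm(rows="0 0 0.01 0;0 0 0.015 0;0 0 0.015 0")

```text
time_s: 41.53
position: [520.8, 54.7, 48.8]
orientation: [-0.002, 0.737, -0.676, 0.0]
ft_force: [4.2, 5.8, 1.5]
finger_gap: 0.354
gripper_force: 34.9
```

```bash
python3 go.py; python3 -c "
from h import *
for n in('top','scene'):
    p=grab_frame(n); print([(round(d['p'],2),np.round(d['point'],1)) for d in spot_point('hood_knob',p)][:2])"
```

```text
t 41.53 pos [520.8  54.7  48.8] psi -174.99 case -132.7 -0.4 F [4.2 5.8 1.5] gap 0.354 gf 34.9 tiltz [ 0.003  0.002 -1.   ] j [ 0.49 -0.11 -0.4  -0.   -1.28 -0.4 ]
[]
[]
```

Request:
jog_arm(rows="0 0 0.01 0;0 0 0.02 0;0 0 0.02 0")

```text
time_s: 41.98
position: [521.0, 54.7, 48.6]
orientation: [-0.002, 0.737, -0.675, 0.001]
ft_force: [-3.9, 5.8, 13.5]
finger_gap: 0.359
gripper_force: 35.8
```

```bash
python3 go.py
python3 - <<'E'
from h import *
o=observe(); print(o['moment'],o['tau'].round(2))
C0=np.array([532.8,-77.5]); th=np.radians(-85.0); ex=np.array([np.cos(th),np.sin(th)]); ey=np.array([-ex[1],ex[0]])
# where hood outline would fall for angles, vs hood edges: project roof back/front corners
p=grab_frame('top'); g=cv2.cvtColor(p['frame'],cv2.COLOR_RGB2GRAY).astype(float)
gx=cv2.GaussianBlur(g,(0,0),1)
def P(x,y,z,t):
    c,s=np.cos(t),np.sin(t); X=125+x*c+z*s; Z=22-x*s+z*c; w=C0+X*ex+y*ey; return [w[0],w[1],Z]
# contrast across roof back edge (x=0,z=130) and side top edges for candidate angles
for t in(0,.01,.02,.03,.04,.06,.08,.1):
    e=[P(0,y,130,t) for y in np.linspace(-80,80,60)]; q=proj(e,p)
    a=[cv2.remap(g.astype(np.float32),(q[:,0]+k).astype(np.float32)[None],q[:,1].astype(np.float32)[None],1).mean() for k in(-2,-1,0,1,2)]
    print(t,q.mean(0).round(1),np.round(a,0))
E
```

```text
t 41.98 pos [521.   54.7  48.6] psi -174.97 case -132.7 -0.3 F [-3.9  5.8 13.5] gap 0.359 gf 35.8 tiltz [ 0.003  0.002 -1.   ] j [ 0.49 -0.11 -0.4   0.   -1.28 -0.4 ]
[ 1.84280704  1.46588014 -0.07805953] [ -3.44 -21.41  26.75   6.41   0.41   0.08]
0 [402.5 200.5] [158. 153. 126.  92.  75.]
0.01 [403.  200.5] [158. 141. 107.  80.  73.]
0.02 [403.6 200.4] [152. 124.  91.  75.  73.]
0.03 [404.1 200.3] [140. 106.  80.  73.  74.]
0.04 [404.6 200.3] [123.  90.  75.  73.  74.]
0.06 [405.6 200.2] [89. 74. 74. 74. 75.]
0.08 [406.6 200.1] [74. 74. 75. 75. 75.]
0.1 [407.6 200. ] [74. 75. 75. 75. 75.]
```

Hood is on its stop: there is a sharp 13 N rise with no further motion, and the roof edge in the image matches angle 0. Releasing and withdrawing.

Request:
jog_arm(rows="0 0 -0.02 0;0 0 -0.02 0;0 0 -0.02 0;0 0 -0.02 0;0 0 -0.02 0;0 0 -0.02 0", claw=0.8)

```text
time_s: 42.53
position: [519.5, 53.1, 48.2]
orientation: [0.0, 0.737, -0.676, -0.0]
ft_force: [0.3, 1.0, 0.8]
finger_gap: 0.803
gripper_force: 0.0
```

```bash
python3 go.py
```

```text
t 42.53 pos [519.5  53.1  48.2] psi -175.04 case -131.3 -1.8 F [0.3 1.  0.8] gap 0.803 gf 0.0 tiltz [-0.001 -0.    -1.   ] j [ 0.49 -0.11 -0.4  -0.   -1.28 -0.4 ]
```

Request:
jog_arm(rows="-0.1 0 0 0;-0.25 0 0 0;-0.5 0 -0.2 0;-0.8 0 -0.5 0;-0.8 0 -1 0;-0.8 0 -1 0;-0.8 0 -1 0")

```text
time_s: 43.12
position: [513.8, 151.1, 176.1]
orientation: [-0.005, 0.738, -0.675, 0.002]
ft_force: [0.8, 0.3, 1.1]
finger_gap: 0.8
gripper_force: 0.0
```

```bash
python3 go.py
python3 - <<'E'
from h import *
C0=np.array([532.8,-77.5]); th=np.radians(-85.0); ex=np.array([np.cos(th),np.sin(th)]); ey=np.array([-ex[1],ex[0]])
for n in('top','scene'):
    p=grab_frame(n)
    for l in('hood_knob','tin_base','tin_deep','tin_flat','enamel_tin','barrel_stand','parts_tray'):
        for d in spot_point(l,p):
            w=np.array(d['point'][:2])-C0; print(n,l,round(d['p'],2),np.round(d['point']).tolist(),'case',(w@ex).round(1),(w@ey).round(1))
    if n=='top':
        for t in(0,.02):
            c,s=np.cos(t),np.sin(t)
            e=np.array([[*(C0+(125+130*s)*ex+y*ey),22+130*c] for y in np.linspace(-80,80,60)]); q=proj(e,p)
            print(t,[cv2.remap(p['frame'][:,:,1].astype(np.float32),(q[:,0]+k).astype(np.float32)[None],q[:,1].astype(np.float32)[None],1).mean().round() for k in(-2,-1,0,1,2)])
E
```

```text
t 43.12 pos [513.8 151.1 176.1] psi -174.93 case -229.4 1.0 F [0.8 0.3 1.1] gap 0.8 gf 0.0 tiltz [ 0.01   0.004 -1.   ] j [ 0.66 -0.14 -0.19  0.   -1.51 -0.58]
top hood_knob 0.94 [520.0, 45.0, 62.0] case -123.0 -1.8
top tin_flat 0.88 [796.0, 215.0, 2.0] case -268.1 288.0
top tin_flat 0.78 [688.0, 362.0, -2.0] case -423.9 192.8
top tin_flat 0.62 [334.0, 322.0, 1.0] case -415.0 -163.5
top enamel_tin 0.98 [768.0, -8.0, 4.0] case -48.4 240.6
top barrel_stand 0.82 [547.0, -448.0, -4.0] case 370.6 -18.1
0 [np.float32(163.0), np.float32(157.0), np.float32(127.0), np.float32(90.0), np.float32(71.0)]
0.02 [np.float32(156.0), np.float32(126.0), np.float32(88.0), np.float32(71.0), np.float32(69.0)]
scene hood_knob 0.91 [519.0, 44.0, 61.0] case -122.7 -3.3
scene tin_flat 0.79 [790.0, 217.0, 3.0] case -270.7 281.8
scene tin_flat 0.73 [330.0, 321.0, 3.0] case -414.9 -167.8
scene tin_flat 0.67 [688.0, 362.0, -6.0] case -424.2 192.9
scene tin_flat 0.29 [769.0, -4.0, 5.0] case -52.2 241.9
scene enamel_tin 0.92 [770.0, -6.0, 4.0] case -50.6 242.8
scene barrel_stand 0.85 [549.0, -456.0, 3.0] case 378.4 -16.8
scene parts_tray 0.78 [527.0, 435.0, -2.0] case -511.3 38.8
```

Knob is at its closed height of 62 mm, the bystanders haven't moved, and the arm is clear. Handing in.

```bash
python3 -c "
from station import close_job
print(close_job())"
```

```text
the job is handed in; nothing more can be done
None
```

Handed in at about 43 s: the three tins are stacked against the dowels (deeper second, flatter on top) by force and position readings, the hood was lowered by its knob onto its stop, and the arm is clear; while I pushed the top tin, the gripper leaned on the open hood's edge at up to about 20 N, under the 40 N limit.

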